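Check the bench earthing points with a tester pen

TASK

Take the cordless tester pen from its rest and check the dust-extraction earthing points: touch the pen's tip to the middle of the brass stud on the green block, then the hooded yellow one, then the blue one, each time pressing the sprung stud gently about halfway in and holding it there for a moment. Then hang the pen upright by its collar in the fork of its rest again, and leave the other things on the bench where they are.

Things in the scene. Friction and masses are not known exactly. Their poses are not given: they have to be found in the camera images.
- pen_grip (a point): centre of the red handle of the loose tester pen, on its axis, 143 above the tip end. The handle is 18 x 18 x 54, square to this frame's x and y; z points along the pen from tip to handle. At the start the pen hangs upright in the rest, tip down, by its collar
- pen_tip (a point): end of the tester pen's brass tip, on its axis; same axes as pen_grip
- pen_collar (a point): centre of the underside of the pen's collar, 110 above the tip end; same axes as pen_grip
- rest_seat (a point): middle of the pen rest's seat: centre of the top face of its fork at the pen's hanging place, 130 above the bench. The collar lies on the fork with the shaft in the slot (tip 20 above the bench). x, y as rest; z up
- rest: fixed dark steel pen rest; place and yaw vary; origin on the bench below rest_seat. Fork 6 thick, 52 wide, top at 130; its slot, 22 wide, is open to -x: prongs end 35 towards -x of the seat, the slot closes 10 towards +x. A post no higher than the fork stands 45 to 55 towards +x; base plate 85 x 70 x 10
- green_block: fixed grey plastic block with green band and green disc round its test stud, base 86 x 66, 32 high, stud on top facing straight up; origin at the centre of its underside
- yellow_block: fixed grey block, base 90 x 66, 100 high, whose stud leans 35 degrees from vertical to this frame's -x on a sloping face with a yellow disc. A clear hood plate with yellow edges, 66 wide, underside 94 above the bench, runs from the back to 19 in front (-x) of the origin over the stud: the pen must lean 25 to 45 degrees, handle to -x. Origin: centre of underside
- blue_block: fixed grey block with blue band and blue disc, base 86 x 66, 55 high, stud on top facing straight up; origin at the centre of its underside
- green_stud_top (a point): centre of the outer face of the green block's round brass test stud, 16 dia, standing 12 proud, 44 above the bench when not pressed; moves with the stud; z points straight out of the stud (along the line it is pressed, against z)
- green_stud (a joint): how far the green stud is pressed in, m: 0 released, 0.010 at its stop; sprung (about 0.9 N to start, 3.9 N at the stop), springs back when let go
- yellow_stud_top (a point): centre of the outer face of the yellow block's round brass test stud, 16 dia, standing 12 proud, 50 above the bench and 7 in front (-x) of the block's origin when not pressed; moves with the stud; z points straight out of the stud (along the line it is pressed, against z)
- yellow_stud (a joint): how far the yellow stud is pressed in, m: 0 released, 0.010 at its stop; sprung (about 0.9 N to start, 3.9 N at the stop), springs back when let go
- blue_stud_top (a point): centre of the outer face of the blue block's round brass test stud, 16 dia, standing 12 proud, 67 above the bench when not pressed; moves with the stud; z points straight out of the stud (along the line it is pressed, against z)
- blue_stud (a joint): how far the blue stud is pressed in, m: 0 released, 0.010 at its stop; sprung (about 0.9 N to start, 3.9 N at the stop), springs back when let go
- roll_holder: bystander: orange plastic sandpaper-roll holder standing upright with a ribbed twist cap, 66 dia x 130 high; origin at the centre of its underside
- scraper: bystander: steel hand scraper with dark wooden handle, 220 x 65 x 20, lying flat; origin under the middle
- bit_box: bystander: blue plastic router bit box, 80 x 120 x 40 high; origin at the centre of its underside
- angle_guide: bystander: aluminium angle guide, 40 x 300 x 40 high L section lying along its y axis; origin under the middle of its flat leg
- push_block_1: bystander: maple push block with rubber sole, 120 x 70 x 47 high; origin at the centre of its underside
- push_block_2: bystander: the second maple push block, same as the first
- pen: the straight loose tester pen, 170 long, about 120 g: tapered brass tip (5 dia at its end, 12 dia from 22 up), 12 dia steel shaft to 110 above the tip, black collar 30 dia from 110 to 116, red square handle from 116 to 170. Origin at the tip end, same axes as pen_grip

How it is judged:
By the outcome, as a careful person would: the job done as asked, in the order asked, and still so for the second after the job is handed in, with the robot touching nothing.
It also fails if it takes over 72 s, if anything falls off the work surface, if the arm or the gripper's body presses on something with over 40 N, if the wrist force passes 120 N, or if a joint passes its speed limit or range.

ROBOT

A 6-joint arm with a two-finger parallel gripper is mounted at the origin on the work surface. World frame = base frame: x ahead of the robot, y to its left, z up, the work surface at z = 0. Lengths are in m, angles in rad, forces in N, time in s.
With the tool pointing down it reaches from about 0.35 to 0.775 m from the base axis. Payload 5.5 kg.
Tool frame: the origin (TCP) lies between the finger pads; the fingertips stand env.nose_length ahead of it and the grasp point (between the pads) lies 8 mm behind it (env.nose_length is the distance from the TCP to the fingertips, in m); z points along the fingers, y is the direction in which the jaws open and shut (so a half turn about z gives the same grasp; the last joint's range is limited). The gripper opens to 85 mm and grips with 20 to 120 N. Pads are 22 mm wide; open, the fingers measure 114 mm over their backs; the gripper's body (76 mm by 85 mm) begins 54 mm behind the grasp point. The pads swing forward as they close: fully open they stand 13 mm farther back than shut.
Start: joints at [-1.269, 0.313, 0.046, 1.304, 0, 1.431], TCP at [0.246, -0.52, 0.242] pointing down, gripper open.
Joint ranges: [-2.76, 2.76], [-0.86, 1.69], [-1.03, 1.26], [-2.2, 2.34], [-1.47, 1.5], [-3.14, 3.14]. Speed limits (rad/s): [2.57, 2.57, 3.14, 3.14, 3.14, 3.14].

INTERFACE

Orientations are given as a unit quaternion [w, x, y, z].
In Python, from workcell import env gives the robot as it stands. The module is installed in compiled form; this text tells all that it offers.
- The arm moves only by the shell command python3 -m creep 'ROWS' [FORCE]. ROWS is a JSON object of lists of equal length, an entry for each row: "hand": the finger opening in mm, from 0 to 85.4; "delta_pos": the shift along the tool's x, y, z scaled (see below), a list of three; "turn": the turn about the tool's z scaled (see below). In form: {"hand": [hand, ...], "delta_pos": [[dx, dy, dz], ...], "turn": [turn, ...]}. A call has exactly 5 rows; each row shifts and turns the commanded pose from where the row before left it, along the tool's axes as they then stand; what a row does not reach is not made up. The controller multiplies each number of a shift by 0.8 m and each number of a turn by 5 degrees. A row lasts 1/12 s, in which the tool goes at most 41.7 mm and 7.16 degrees, less where a joint would pass 70% of its speed; a pose out of reach is approached as far as the arm can. A call with a number of a shift or a turn outside -1 to 1 is refused whole. A call with a gripper value outside its range is refused whole. The fingers move at their own pace and stop on an object; FORCE is the grip in N (left out, the last holds). Time passes only in rows, so rows that do not move let the fingers close, or fill a call up. It gives the time, the measured TCP pose, the force and the opening at its end, in the units of the state.
- env.get_state(): the state, without advancing time (a new reading comes with each control period).
- env.read_camera(name): name is "scene" or "top"; returns a dict with "pixels" (420x560x3 uint8, red, green, blue), "depth" (420x560 float32, m along the optical axis (not along the pixel's ray), 0 where there is no reading), "fx", "fy", "cx", "cy" (pixels), "origin" and "orientation" of the camera in the world. Camera axes: x right, y down, z forward; pixel columns grow to the right and rows downward; lengths in m; the calibration is good to about 2 mm. A picture is of the moment at which its call begins.
- env.hand_in(): hands the job in, once; it reports no verdict.
Trained networks look in the newest picture that a camera, given by its name, has taken for a name from the list of things; names that differ only in an ending like _2 or _b are one class to them, and where a whole thing is asked for, a point or a joint stands for the part that bears it (a point fixed in the world has none). Each returns a list of dicts, best first, with "score" (0 to 1); they miss things now and then, are a little off and sometimes report something else, mostly with a low value. They report only what shows in the picture. A call takes as long as a camera call.
- env.find_in(camera, target): "location" ([row, column] in pixels, amid what is visible of it).
- env.pinpoint(camera, target): "location" ([row, column] in pixels: a listed point, or the origin of a listed thing).
The state is a dict: "clock": time; "joint_pos": joint angles; "qvel": joint speeds; "tau": joint torques, N m; "tcp_pos": TCP position; "orientation": TCP orientation; "wrist_force": force on the tool from outside, world axes, zero at the start; "ft_torque": the same for the moment, N m; "finger_gap": finger opening in m.
Only numpy, scipy, OpenCV 4.12 (cv2) and the standard library are available. Lean on these libraries where they do the work, as an engineer would, in place of code of your own. Each camera call takes 0.05 s, during which the arm holds its last target.

## Working session

There is one attempt and no reset: what is moved stays moved. The work goes in short steps, Python scripts to look and compute and a shell command to move; the robot and the scene stay as the last step left them, time stands still between calls to the robot, and variables do not carry over. Pictures are saved under pics/ and viewed, and the job is handed in when it is done.

```bash
ls; mkdir -p pics; cat > h.py <<'E'
import numpy as np,cv2
from scipy.spatial.transform import Rotation as R
from workcell import env
def rot(q): return R.from_quat([q[1],q[2],q[3],q[0]]).as_matrix()
def snap(name,fn=None):
    c=env.read_camera(name)
    if fn: cv2.imwrite('pics/'+fn,cv2.cvtColor(c['pixels'],cv2.COLOR_RGB2BGR))
    return c
def ray(c,rc):
    d=np.array([(rc[1]-c['cx'])/c['fx'],(rc[0]-c['cy'])/c['fy'],1.0])
    return np.array(c['origin']),rot(c['orientation'])@d
def atz(c,rc,z):
    o,d=ray(c,rc); return o+d*(z-o[2])/d[2]
def dep(c,rc):
    o,d=ray(c,rc); r,k=int(round(rc[0])),int(round(rc[1])); p=c['depth'][r-1:r+2,k-1:k+2]; p=p[p>0]
    return o+d*np.median(p) if len(p) else None
def tri(c1,a,c2,b):
    o1,d1=ray(c1,a);o2,d2=ray(c2,b)
    d1=d1/np.linalg.norm(d1);d2=d2/np.linalg.norm(d2)
    A=np.stack([d1,-d2],1);s=np.linalg.lstsq(A,o2-o1,rcond=None)[0]
    p,q=o1+s[0]*d1,o2+s[1]*d2
    return (p+q)/2,np.linalg.norm(p-q)
def proj(c,p):
    v=rot(c['orientation']).T@(np.array(p)-np.array(c['origin']))
    return np.array([c['cy']+c['fy']*v[1]/v[2],c['cx']+c['fx']*v[0]/v[2]])
E
python3 - <<'E'
from h import *
np.set_printoptions(precision=4,suppress=True)
print(env.nose_length,env.get_state())
a=snap('scene','s0.png');b=snap('top','t0.png')
for n,c in (('scene',a),('top',b)): print(n,c['origin'],c['orientation'],c['fx'],c['cx'],c['cy'])
for t in ['pen_grip','pen_tip','pen_collar','rest_seat','rest','green_block','yellow_block','blue_block','green_stud_top','yellow_stud_top','blue_stud_top','roll_holder','scraper','bit_box','angle_guide','push_block_1','pen']:
    A=env.pinpoint('scene',t);B=env.pinpoint('top',t)
    f=lambda L:[(np.round(x['location'],1).tolist(),round(x['score'],2)) for x in L[:3]]
    print(t,f(A),f(B), end=' ')
    if A and B: print(*tri(a,A[0]['location'],b,B[0]['location']))
    else: print()
E
```

```text
pics
0.011 {'clock': 0.0, 'joint_pos': array([-1.2686,  0.314 ,  0.045 ,  1.3036,  0.    ,  1.4312]), 'qvel': array([ 0.0018, -0.0004,  0.0001,  0.0001, -0.0009, -0.0011]), 'tau': array([ -0.0005, -48.0633,  29.8531,   0.0193,  -0.0003,  -0.    ]), 'tcp_pos': array([ 0.2457, -0.5193,  0.2414]), 'orientation': array([-0.0009,  0.9757,  0.2191, -0.0001]), 'wrist_force': array([-0.4279, -0.1728,  0.1257]), 'ft_torque': array([-0.0196, -0.0159,  0.0129]), 'finger_gap': 0.08528850452283723}
scene [1.2653 0.1264 0.6679] [-0.3024  0.6253  0.6409 -0.3268] 387.8826559701977 279.3989572321689 210.4081627015822
top [0.3766 0.0642 1.3887] [-0.0565  0.7057 -0.7049  0.0437] 464.1349458238464 284.83116514304896 205.55474711786064
pen_grip [([183.3, 122.6], 0.64)] [([221.5, 424.6], 0.41)] [ 0.5084 -0.2809  0.1726] 0.0022962568360366175
pen_tip [([233.6, 139.3], 0.9), ([233.8, 137.2], 0.7)] [] 
pen_collar [([196.8, 129.0], 0.84)] [([223.2, 420.4], 0.65)] [ 0.5073 -0.2785  0.133 ] 0.002006504561630037
rest_seat [([199.6, 125.7], 0.61), ([313.1, 164.2], 0.35)] [([222.3, 419.6], 0.68), ([228.6, 408.5], 
[... 896 characters left out ...]
, 0.67)] [([146.5, 274.6], 0.8), ([278.2, 355.4], 0.68)] [0.7582 0.1212 0.0019] 0.0009050379538617518
scraper [([207.1, 273.6], 0.77)] [([271.1, 296.4], 0.77)] [0.3785 0.0599 0.0073] 0.009663291613759332
bit_box [([204.2, 350.4], 0.55)] [([272.0, 220.1], 0.82), ([280.6, 355.7], 0.64)] [0.3757 0.2805 0.0166] 0.0030360048736468156
angle_guide [([310.2, 164.1], 0.62)] [([151.1, 363.6], 0.94), ([198.0, 279.1], 0.37)] [ 0.7429 -0.1516  0.0032] 0.0016463525448848157
push_block_1 [([260.1, 436.2], 0.94)] [([205.3, 159.4], 0.65), ([278.2, 356.6], 0.63)] [ 0.5759  0.4701 -0.0035] 0.003387891896906386
pen [([236.1, 137.9], 0.57)] [([223.1, 409.8], 0.53)] [ 0.5199 -0.2798  0.0176] 0.0003675133694464639
```

View pics/s0.png

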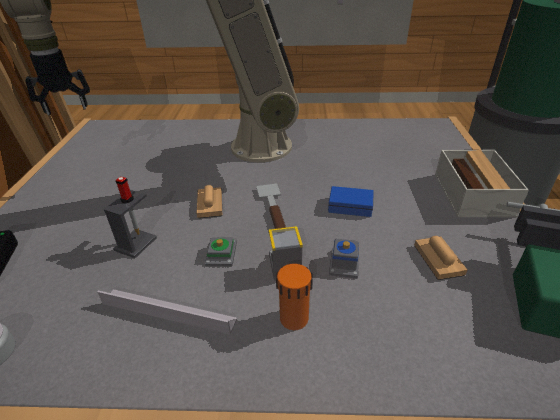

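View pics/t0.png

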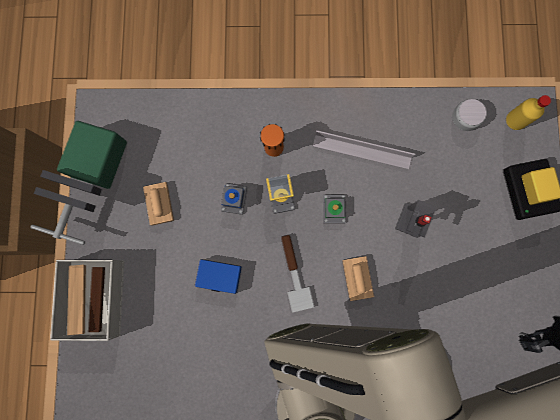

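```bash
python3 - <<'E'
import cv2
a=cv2.imread('pics/s0.png');b=cv2.imread('pics/t0.png')
cv2.imwrite('pics/s0z.png',cv2.resize(a[165:295,95:375],None,fx=2.8,fy=2.8,interpolation=cv2.INTER_CUBIC))
cv2.imwrite('pics/t0z.png',cv2.resize(b[155:265,205:445],None,fx=3.3,fy=3.3,interpolation=cv2.INTER_CUBIC))
E
```

```text
(no output)
```

View pics/s0z.png

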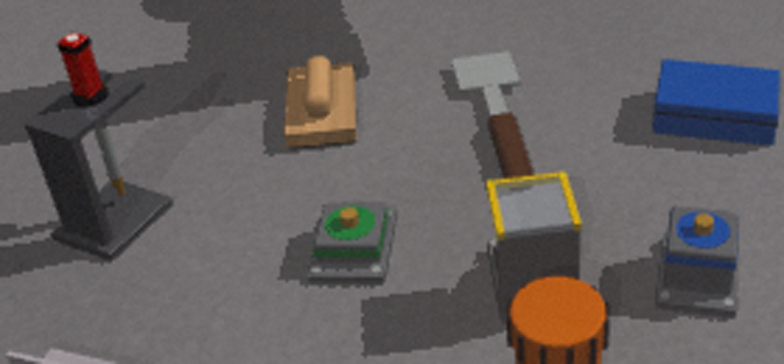

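View pics/t0z.png

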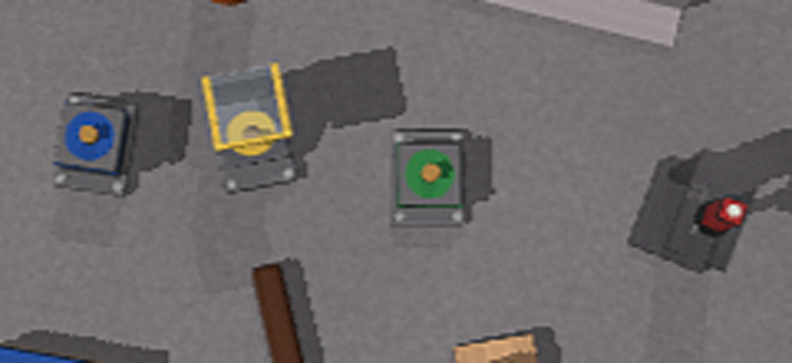

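```bash
cat > cloud.py <<'E'
from h import *
def cloud(c):
    h,w=c['depth'].shape; v,u=np.mgrid[0:h,0:w]; D=c['depth'].astype(float)
    P=np.stack([(u-c['cx'])/c['fx']*D,(v-c['cy'])/c['fy']*D,D],-1)
    P=P@rot(c['orientation']).T+np.array(c['origin']); P[D<=0]=np.nan
    return P
def rectof(P):
    (x,y),(w,h),a=cv2.minAreaRect(P[:,:2].astype(np.float32)*1000); return np.round([x,y,w,h,a],1)
E
python3 - <<'E'
from cloud import *
np.set_printoptions(precision=4,suppress=True)
for n in ('top','scene'):
    c=snap(n);P=cloud(c)
    hsv=cv2.cvtColor(c['pixels'],cv2.COLOR_RGB2HSV);H,S,V=[hsv[...,i].astype(int) for i in range(3)]
    print(n,'bench z',np.nanmedian(P[...,2]))
    for nm,xy in (('green',(.563,-.056)),('yellow',(.608,.102)),('blue',(.59,.246)),('rest',(.51,-.28))):
        m=(np.hypot(P[...,0]-xy[0],P[...,1]-xy[1])<(.075 if nm!='rest' else .1))
        z=P[...,2][m&(P[...,2]>0.004)]
        print(nm,np.histogram(z,bins=np.arange(0,.2,.01))[0])
        br=m&(H>10)&(H<22)&(S>110)&(V>90)
        ys,xs=np.nonzero(br)
        if len(ys) and nm!='rest':
            rc=(ys.mean(),xs.mean()); print('  brass',rc,len(ys),'med z',np.nanmedian(P[br][:,2]),{'at':atz(c,rc,{'green':.044,'yellow':.05,'blue':.067}[nm])})
        for lo,hi in ((.006,.2),) + (((.12,.135),) if nm=='rest' else ((.022,.036),(.045,.06),(.085,.11))):
            q=m&(P[...,2]>lo)&(P[...,2]<hi)
            if q.sum()>20: print('  rect',lo,hi,q.sum(),rectof(P[q]))
E
```

```text
top bench z 0.000493142650486722
green [288 144  75 287  24   0   0   0   0   0   0   0   0   0   0   0   0   0
   0]
  brass (np.float64(206.9090909090909), np.float64(335.09090909090907)) 22 med z 0.04599875475593773 {'at': array([ 0.5646, -0.0579,  0.044 ])}
  rect 0.006 0.2 670 [567.3 -51.5 136.1 128.8  73.7]
  rect 0.022 0.036 298 [565.1 -57.3  56.8  57.1  89.7]
yellow [184 150  65  51   0   0   0   0   0 168 358   2   0   0   0   0   0   0
   0]
  brass (np.float64(187.55555555555554), np.float64(280.3333333333333)) 27 med z 0.10098440197951519 {'at': array([0.6211, 0.1021, 0.05  ])}
  rect 0.006 0.2 859 [612.6  96.8 135.8 130.4  14.1]
  rect 0.022 0.036 103 [584.4  98.9  15.3  59.   10.6]
  rect 0.085 0.11 526 [613.8 104.6  65.7  65.7  10.8]
blue [274 150  17  12  26 299  57   3   0   0   0   0   0   0   0   0   0   0
   0]
  brass (np.float64(195.1818181818182), np.float64(231.54545454545453)) 22 med z 0.06690231997583251 {'at': array([0.5957, 0.2427, 0.067 ])}
  rect 0.006 0.2 696 [587.2 248.8 142.9 125.8  28. ]
  rect 0.045 0.06 320 [595.6 243.6  56.1  57.6  82. ]
rest [512
[... 840 characters left out ...]
   74.3  63.6  13.3  18.8]
  rect 0.045 0.06 139 [644.9 108.9   7.4  63.6  12.8]
  rect 0.085 0.11 730 [612.8 103.4  69.8  66.3  11.1]
blue [169 155  77  76  83 386  38   0   0   0   0   0   0   0   0   0   0   0
   0]
  brass (np.float64(243.64), np.float64(346.08)) 25 med z 0.06686556476974659 {'at': array([0.5976, 0.2433, 0.067 ])}
  rect 0.006 0.2 968 [596.8 243.4  65.9  87.4  81.1]
  rect 0.022 0.036 105 [622.5 239.2  55.4   7.1  80.3]
  rect 0.045 0.06 432 [597.  243.2  56.8  58.1  81.4]
rest [287 207  58  63  60  73  71  69  73  74  63  61 283 219  37  36  41  43
  49]
  rect 0.006 0.2 1862 [ 525.5 -283.7   73.1   99.6   67.1]
  rect 0.12 0.135 469 [ 522.8 -281.9   56.4   92.7   67.7]
```

```bash
python3 - <<'E'
from cloud import *
np.set_printoptions(precision=4,suppress=True)
for n in ('top','scene'):
    c=snap(n);P=cloud(c)
    hsv=cv2.cvtColor(c['pixels'],cv2.COLOR_RGB2HSV);H,S,V=[hsv[...,i].astype(int) for i in range(3)]
    m=(np.hypot(P[...,0]-.51,P[...,1]+.28)<.06)&(P[...,2]>.14)
    q=P[m]; print(n,m.sum(),q.min(0),q.max(0),np.median(q,0)); 
    t=q[q[:,2]>.18]; print(' top',len(t),t.mean(0),rectof(t) if len(t)>3 else '')
    s=q[(q[:,2]>.145)&(q[:,2]<.18)]; print(' side',len(s),rectof(s) if len(s)>3 else '')
    f=(np.hypot(P[...,0]-.52,P[...,1]+.28)<.09)&(P[...,2]>.120)&(P[...,2]<.134); f=P[f]
    u=np.array([np.cos(np.radians(-22.6)),np.sin(np.radians(-22.6))]);v=np.array([-u[1],u[0]])
    print(' fork ext',np.percentile(f[:,:2]@u,[0,1,99,100]),np.percentile(f[:,:2]@v,[0,1,99,100]),'seat', (np.percentile(f[:,:2]@u,[.5,99.5]).mean()-.01)*u+np.percentile(f[:,:2]@v,[.5,99.5]).mean()*v)
    cv2.imwrite(f'pics/pz_{n}.png',cv2.resize(cv2.cvtColor(c['pixels'],cv2.COLOR_RGB2BGR)[(160 if n=='scene' else 180):,:][:90,(90 if n=='scene' else 375):][:,:80],None,fx=6,fy=6,interpolation=cv2.INTER_CUBIC))
    b=P[(np.hypot(P[...,0]-.6,P[...,1]-.1)<.09)&(P[...,2]>.02)];
    u=np.array([np.cos(np.radians(10.8)),np.sin(np.radians(10.8))]);v=np.array([-u[1],u[0]])
    h=b[b[:,2]>.09]; print(' hood ext',np.percentile(h[:,:2]@u,[0,1,99,100]),np.percentile(h[:,:2]@v,[0,1,99,100]),'orig u,v of .6025,.1018',np.array([.6025,.1018])@u,np.array([.6025,.1018])@v)
    if n=='top':
        print(atz(c,(194.4,281.7),.05))
        ye=(H>22)&(H<34)&(S>90)&(V>110);ys,xs=np.nonzero(ye);k=(abs(ys-192)<20)&(abs(xs-281)<25);print('yellow px',k.sum())
        cv2.imwrite('pics/yz.png',cv2.resize(cv2.cvtColor(c['pixels'],cv2.COLOR_RGB2BGR)[170:220,255:310],None,fx=10,fy=10,interpolation=cv2.INTER_CUBIC))
E
```

```text
top 99 [ 0.5016 -0.2896  0.1403] [ 0.5261 -0.2687  0.1947] [ 0.5123 -0.2752  0.1861]
 top 59 [ 0.5137 -0.2783  0.1899] [ 514.3 -279.    18.8   18.8   67.2]
 side 34 [ 511.  -274.2   22.8   10.1   28.5]
 fork ext [0.5456 0.5461 0.6352 0.6357] [-0.0861 -0.0854 -0.0337 -0.0332] seat [ 0.5131 -0.2781]
 hood ext [0.5902 0.5905 0.654  0.6545] [-0.045  -0.0446  0.02    0.0206] orig u,v of .6025,.1018 0.6109034863888618 -0.012900399913718582
[0.6007 0.0981 0.05  ]
yellow px 104
scene 223 [ 0.5065 -0.2914  0.1401] [ 0.5277 -0.2685  0.1922] [ 0.5196 -0.2762  0.1688]
 top 67 [ 0.5173 -0.2787  0.1869] [ 515.1 -280.3   18.6   19.7   68.3]
 side 137 [ 519.8 -277.8   14.3   23.4   24.5]
 fork ext [0.5446 0.546  0.6361 0.6367] [-0.0873 -0.0861 -0.0333 -0.0318] seat [ 0.5133 -0.2786]
 hood ext [0.5888 0.5902 0.6553 0.6562] [-0.0463 -0.046   0.0193  0.0201] orig u,v of .6025,.1018 0.6109034863888618 -0.012900399913718582
```

View pics/yz.png

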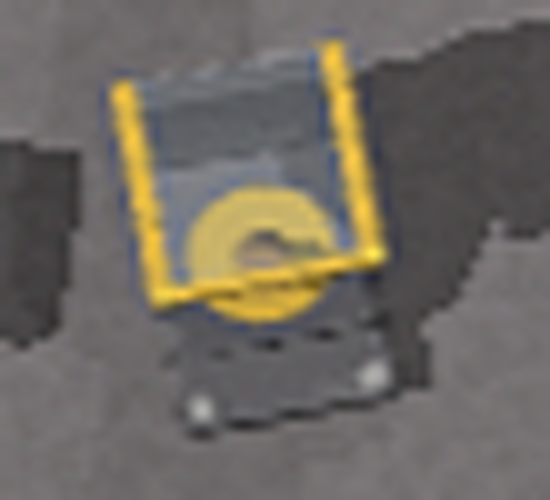

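View pics/pz_top.png

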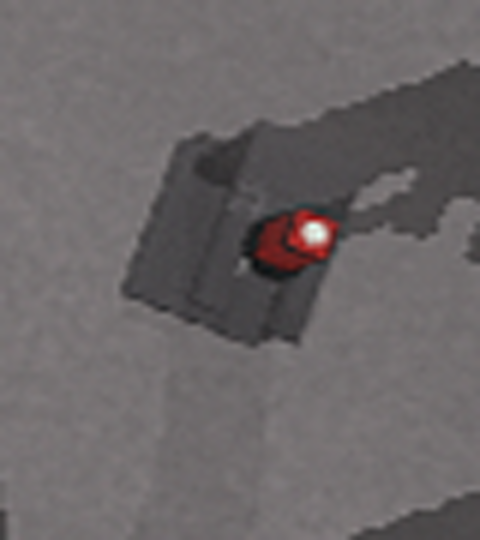

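View pics/pz_scene.png

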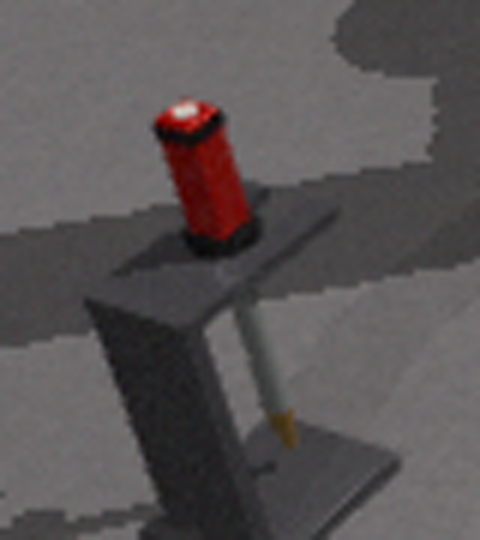

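```bash
cat > d.py <<'E'
import sys
from h import *
np.set_printoptions(precision=4,suppress=True)
# usage: d.py x y z [az_x]  TCP target -> tool-frame delta (m, and /0.8), turn in 5deg units
s=env.get_state();T=rot(s['orientation']);p=s['tcp_pos']
az=np.degrees(np.arctan2(T[1,0],T[0,0]))
print('t',round(s['clock'],2),'tcp',p,'az',round(az,2),'tilt z',T[:,2],'F',s['wrist_force'],'gap',round(s['finger_gap'],4),'q',s['joint_pos'])
if len(sys.argv)>3:
    g=np.array([float(v) for v in sys.argv[1:4]]);az2=float(sys.argv[4]) if len(sys.argv)>4 else az
    a=np.radians(az2); T2=np.array([[np.cos(a),np.sin(a),0],[np.sin(a),-np.cos(a),0],[0,0,-1]])
    print('world d',g-p,'in current tool/.8',T.T@(g-p)/.8,'in target-yaw tool/.8',T2.T@(g-p)/.8,'turn units',-((az2-az+180)%360-180)/5)
E
python3 d.py 0.5137 -0.2785 0.26 67.4; python3 -m creep '{"hand":[60,60,60,60,60],"delta_pos":[[0,0,0],[0,0,0],[0,0,0],[0,0,0],[0,0,0]],"turn":[-1,-1,-1,-1,-1]}' 40; python3 -m creep '{"hand":[60,60,60,60,60],"delta_pos":[[0,0,0],[0,0,0],[0,0,0],[0,0,0],[0,0,0]],"turn":[-1,-1,-1,-0.4,0]}'; python3 d.py 0.5137 -0.2785 0.24 67.4
```

```text
t 2.0 tcp [ 0.2459 -0.5198  0.2423] az 25.31 tilt z [ 0.     -0.0001 -1.    ] F [-0.3263  0.6367 -0.7788] gap 0.0859 q [-1.2685  0.3132  0.0461  1.3036  0.      1.4312]
world d [0.2678 0.2413 0.0177] in current tool/.8 [ 0.4316 -0.1295 -0.0221] in target-yaw tool/.8 [ 0.4071  0.1931 -0.0221] turn units -8.417018829779659
clock: 2.42
tcp_pos: [0.2459, -0.5198, 0.2423]
orientation: [0.0, 0.904, 0.427, -0.0]
wrist_force: [-0.3, -0.6, -0.3]
finger_gap: 0.06
clock: 2.83
tcp_pos: [0.2459, -0.5198, 0.2423]
orientation: [0.0, 0.832, 0.555, -0.0]
wrist_force: [0.4, -1.0, 0.3]
finger_gap: 0.0601
t 2.83 tcp [ 0.2459 -0.5198  0.2423] az 67.36 tilt z [ 0.     -0.0001 -1.    ] F [ 0.358  -1.0265  0.3492] gap 0.0601 q [-1.2686  0.3132  0.0461  1.3036 -0.      0.6974]
world d [ 0.2678  0.2413 -0.0023] in current tool/.8 [0.4073 0.1929 0.0029] in target-yaw tool/.8 [0.4072 0.1932 0.0029] turn units -0.008207693571296203
```

```bash
for i in 1 2; do :; done; python3 -m creep '{"hand":[60,60,60,60,60],"delta_pos":[[0.041,0.0193,0],[0.041,0.0193,0],[0.041,0.0193,0],[0.041,0.0193,0],[0.041,0.0193,0]],"turn":[0,0,0,0,0]}' >/dev/null; python3 -m creep '{"hand":[50,50,50,50,50],"delta_pos":[[0.041,0.0193,0],[0.041,0.0193,0],[0.041,0.0193,0],[0.04,0.0193,0],[0.038,0.0193,0]],"turn":[0,0,0,0,0]}' ; python3 d.py 0.5137 -0.2785 0.156 67.4
```

```text
clock: 3.67
tcp_pos: [0.5148, -0.2781, 0.2425]
orientation: [0.0, 0.833, 0.554, 0.0]
wrist_force: [0.6, -0.6, 0.3]
finger_gap: 0.0502
t 3.67 tcp [ 0.5148 -0.2781  0.2425] az 67.25 tilt z [ 0.0003 -0.0002 -1.    ] F [ 0.5946 -0.6055  0.2753] gap 0.0502 q [-0.6325  0.3328  0.0739  1.3115 -0.      1.3353]
world d [-0.0011 -0.0004 -0.0865] in current tool/.8 [-0.001  -0.0011  0.1081] in target-yaw tool/.8 [-0.001  -0.0011  0.1081] turn units -0.02909814701845903
```

```bash
python3 -m creep '{"hand":[50,50,50,50,50],"delta_pos":[[-0.001,-0.001,0.03],[0,0,0.03],[0,0,0.03],[0,0,0.018],[0,0,0]],"turn":[0,0,0,0,0]}' ; python3 -m creep '{"hand":[10,10,10,10,10],"delta_pos":[[0,0,0],[0,0,0],[0,0,0],[0,0,0],[0,0,0]],"turn":[0,0,0,0,0]}' 40; python3 d.py 0.5137 -0.2785 0.22 67.4
python3 - <<'E'
from h import *
c=snap('scene','s1.png')['pixels'][120:260,60:220]
cv2.imwrite('pics/s1z.png',cv2.resize(c[...,::-1],None,fx=4,fy=4,interpolation=cv2.INTER_CUBIC))
E
```

```text
clock: 4.08
tcp_pos: [0.5107, -0.2785, 0.1522]
orientation: [-0.003, 0.833, 0.554, -0.001]
wrist_force: [-0.2, 1.0, -0.8]
finger_gap: 0.0502
clock: 4.5
tcp_pos: [0.5135, -0.2809, 0.1576]
orientation: [0.002, 0.832, 0.554, 0.001]
wrist_force: [0.1, -1.5, 4.5]
finger_gap: 0.0173
t 4.5 tcp [ 0.5135 -0.2809  0.1576] az 67.3 tilt z [ 0.0027 -0.002  -1.    ] F [ 0.1338 -1.541   4.5056] gap 0.0173 q [-0.6377  0.367  -0.0878  1.1127 -0.      1.3293]
world d [0.0002 0.0024 0.0624] in current tool/.8 [ 0.0029 -0.0006 -0.0781] in target-yaw tool/.8 [ 0.0029 -0.0009 -0.078 ] turn units -0.020528419662582564
```

View pics/s1z.png

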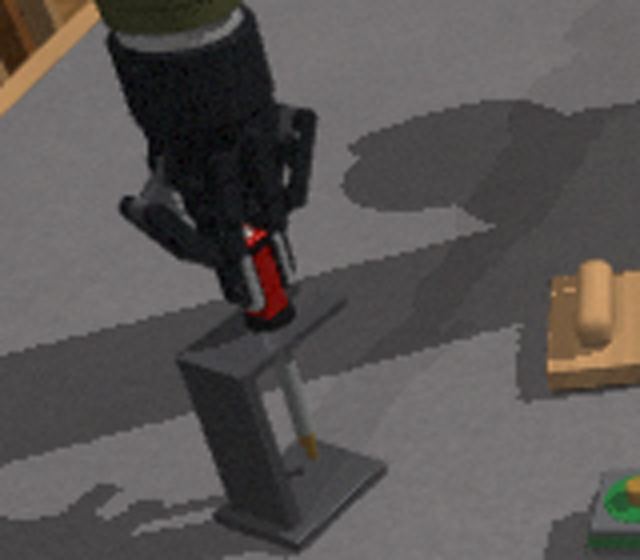

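```bash
python3 -m creep '{"hand":[10,10,10,10,10],"delta_pos":[[0,0,-0.002],[0,0,-0.01],[0,0,-0.03],[0,0,-0.045],[0,0,-0.045]],"turn":[0,0,0,0,0]}' >/dev/null; python3 -m creep '{"hand":[10,10,10,10,10],"delta_pos":[[0,0,-0.022],[0,0,0],[0,0,0],[0,0,0],[0,0,0]],"turn":[0,0,0,0,0]}'; python3 -m creep '{"hand":[10,10,10,10,10],"delta_pos":[[0,0,0],[0,0,0],[0,0,0],[0,0,0],[0,0,0]],"turn":[0,0,0,0,0]}'
cat > tip.py <<'E'
import sys
from cloud import *
np.set_printoptions(precision=4,suppress=True)
fn=sys.argv[1]
c=snap('scene','s_%s.png'%fn);b=snap('top','t_%s.png'%fn)
s=env.get_state();p=s['tcp_pos'];T=rot(s['orientation'])
print('t',s['clock'],'tcp',p,'az',np.degrees(np.arctan2(T[1,0],T[0,0])),'F',s['wrist_force'],'gap',s['finger_gap'])
for cam,n in ((c,'scene'),(b,'top')):
    for t in ('pen_tip','pen_collar','pen_grip'):
        L=env.pinpoint(n,t)
        for x in L[:2]:
            pos=dep(cam,x['location']); print(n,t,np.round(x['location'],1),round(x['score'],2),'depthpt',pos)
rc=proj(c,p);r0,k0=int(max(0,rc[0]-50)),int(max(0,rc[1]-70))
cv2.imwrite('pics/s_%sz.png'%fn,cv2.resize(c['pixels'][r0:r0+140,k0:k0+150,::-1],None,fx=4,fy=4,interpolation=cv2.INTER_CUBIC)); print('crop origin',r0,k0)
E
python3 tip.py a
```

```text
clock: 5.38
tcp_pos: [0.5117, -0.2795, 0.2771]
orientation: [-0.002, 0.832, 0.554, -0.001]
wrist_force: [-0.2, -0.6, -0.9]
finger_gap: 0.0176
clock: 5.8
tcp_pos: [0.5125, -0.2801, 0.2789]
orientation: [-0.0, 0.832, 0.554, -0.0]
wrist_force: [-0.6, 0.3, -0.6]
finger_gap: 0.0173
t 5.9 tcp [ 0.5125 -0.2801  0.279 ] az 67.31147113272742 F [ 0.1846  0.545  -2.2153] gap 0.017659783667253827
scene pen_tip [193.5 123.5] 0.74 depthpt [ 0.4933 -0.2961  0.1329]
scene pen_collar [153.9 116.3] 0.85 depthpt [ 0.5196 -0.2694  0.2575]
scene pen_grip [137.8 110.3] 0.6 depthpt [ 0.518  -0.2724  0.2958]
top pen_tip [222.6 423.1] 0.44 depthpt [ 0.5096 -0.2877  0.13  ]
top pen_tip [221.6 426.3] 0.41 depthpt [ 0.5119 -0.2953  0.134 ]
top pen_collar [219.4 433.3] 0.66 depthpt [ 0.4974 -0.2595  0.3157]
top pen_collar [222.9 421.1] 0.59 depthpt [ 0.5214 -0.3153  0.0097]
top pen_grip [215.4 438.4] 0.56 depthpt [ 0.4966 -0.2454  0.3995]
crop origin 93 39
```

View pics/s_az.png

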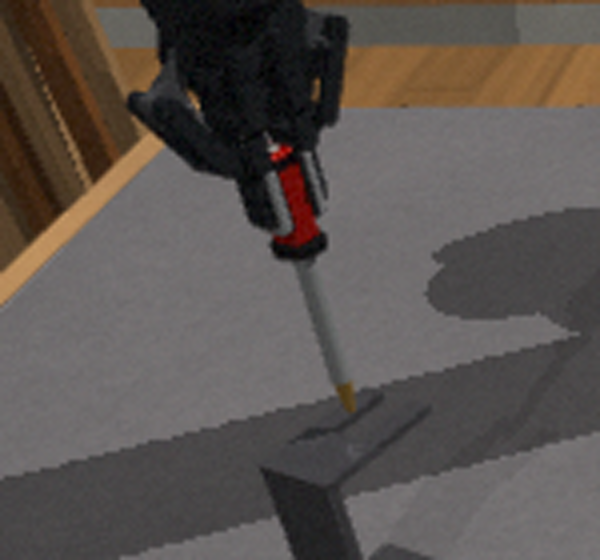

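```bash
python3 - <<'E'
from cloud import *
np.set_printoptions(precision=4,suppress=True)
c=snap('scene')
print('tip',atz(c,(195.8,126.4),.1414),'collar',atz(c,(153.9,116.3),.2514),'collarview',atz(c,(93+62.5,39+75.0),.2514))
for xy in ((.5125,-.2801),(.5137,-.2785)):
    print(proj(c,(*xy,.1414)),proj(c,(*xy,.2514)),proj(c,(*xy,.3014)))
P=cloud(c)
hsv=cv2.cvtColor(c['pixels'],cv2.COLOR_RGB2HSV)
# shaft points: near axis
m=(np.hypot(P[...,0]-.513,P[...,1]+.279)<.03)&(P[...,2]>.165)&(P[...,2]<.245)
q=P[m];print(m.sum());
for z0 in np.arange(.165,.245,.02):
    k=q[(q[:,2]>z0)&(q[:,2]<z0+.02)]; print(z0,len(k),np.median(k,0) if len(k) else '')
ys,xs=np.nonzero(m)
for r in range(ys.min(),ys.max()+1,3):
    print(r,xs[ys==r].mean(),end='; ')
E
cat pics/x 2>/dev/null; python3 d.py .566 -.0575 .279 67.4
```

```text
tip [ 0.5152 -0.2788  0.1414] collar [ 0.5085 -0.2753  0.2514] collarview [ 0.5158 -0.2777  0.2514]
[195.1444 126.2776] [154.7669 113.5173] [134.2965 107.0481]
[195.432  126.7573] [155.0289 114.0187] [134.543  107.5597]
171
0.165 39 [ 0.5172 -0.2768  0.1752]
0.185 43 [ 0.5164 -0.2773  0.1949]
0.205 42 [ 0.5169 -0.2773  0.2145]
0.22499999999999998 47 [ 0.5169 -0.2769  0.2355]
158 115.0; 161 115.5; 164 116.5; 167 117.5; 170 118.5; 173 119.5; 176 120.5; 179 121.5; 182 122.5; 185 123.0; 188 123.5; t 6.25 tcp [ 0.5126 -0.2802  0.2791] az 67.32 tilt z [ 0.0001 -0.0002 -1.    ] F [-0.6859 -1.0027 -1.1747] gap 0.0173 q [-0.6376  0.325   0.1521  1.3977 -0.0001  1.3292]
world d [ 0.0534  0.2227 -0.0001] in current tool/.8 [ 0.2825 -0.0457  0.0001] in target-yaw tool/.8 [ 0.2826 -0.0453  0.0002] turn units -0.016984610939454116
```

```bash
python3 -m creep '{"hand":[10,10,10,10,10],"delta_pos":[[0.03,-0.0045,0],[0.047,-0.0075,0],[0.047,-0.0075,0],[0.047,-0.0075,0],[0.047,-0.0075,0]],"turn":[0,0,0,0,0]}' 40 >/dev/null; python3 -m creep '{"hand":[10,10,10,10,10],"delta_pos":[[0.035,-0.0055,0.02],[0.028,-0.0045,0.03],[0,0,0.03],[0,0,0.015],[0,0,0]],"turn":[0,0,0,0,0]}' ; python3 -m creep '{"hand":[10,10,10,10,10],"delta_pos":[[0,0,0],[0,0,0],[0,0,0],[0,0,0],[0,0,0]],"turn":[0,0,0,0,0]}'; python3 d.py .5653 -.0585 .196 67.4; python3 tip.py b
```

```text
clock: 7.08
tcp_pos: [0.5645, -0.0577, 0.1998]
orientation: [-0.002, 0.832, 0.555, -0.002]
wrist_force: [-0.6, 0.3, -0.9]
finger_gap: 0.0172
clock: 7.5
tcp_pos: [0.5669, -0.0595, 0.2042]
orientation: [0.001, 0.833, 0.554, 0.001]
wrist_force: [0.6, 0.3, -1.1]
finger_gap: 0.0176
t 7.5 tcp [ 0.5669 -0.0595  0.2042] az 67.28 tilt z [ 0.0019 -0.0006 -1.    ] F [ 0.5544  0.2679 -1.1178] gap 0.0176 q [-0.2454  0.3152 -0.045   1.2087 -0.0001  1.722 ]
world d [-0.0016  0.001  -0.0082] in current tool/.8 [ 0.0004 -0.0024  0.0102] in target-yaw tool/.8 [ 0.0004 -0.0024  0.0102] turn units -0.024558478727624334
t 7.6 tcp [ 0.5666 -0.0593  0.2037] az 67.28935678565573 F [-1.0586 -1.3847 -1.2554] gap 0.01746152378967931
scene pen_tip [229.  218.6] 0.63 depthpt [ 0.4707 -0.0792  0.002 ]
scene pen_collar [196.3 211.6] 0.66 depthpt [ 0.5773 -0.0562  0.1843]
scene pen_grip [181.4 210.6] 0.78 depthpt [ 0.5798 -0.0528  0.2245]
top pen_collar [272.4 222.7] 0.6 depthpt [0.3745 0.2672 0.0431]
crop origin 136 139
```

View pics/s_bz.png

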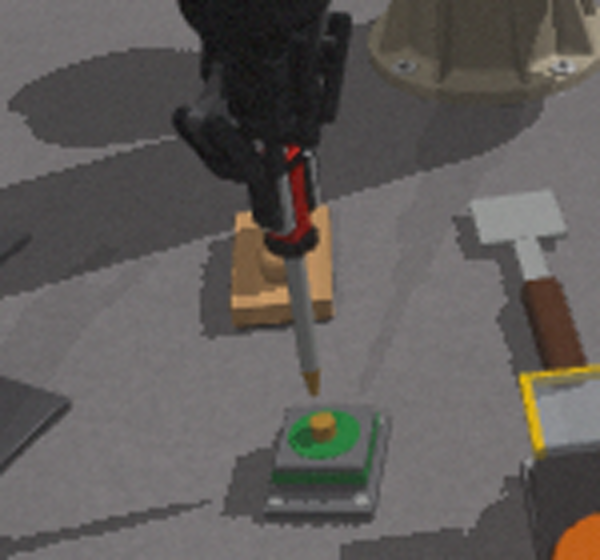

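```bash
python3 - <<'E'
from h import *
np.set_printoptions(precision=4,suppress=True)
c=snap('scene')
im=c['pixels'][224:252,200:240,::-1]
cv2.imwrite('pics/gz.png',cv2.resize(im,None,fx=18,fy=18,interpolation=cv2.INTER_NEAREST))
s=env.get_state();p=s['tcp_pos'];print(p,s['wrist_force'])
for z in (.064,.0665,.068): print(atz(c,(234.3,217.1),z),proj(c,(p[0],p[1],z)))
print('stud proj',proj(c,(.566,-.0575,.044)),proj(c,(.566,-.0575,.032)))
E
```

```text
[ 0.5664 -0.059   0.2031] [ 0.9714 -0.7092 -1.2987]
[ 0.5645 -0.0605  0.064 ] [234.8277 217.5904]
[ 0.5674 -0.0597  0.0665] [234.0337 217.4677]
[ 0.5691 -0.0593  0.068 ] [233.5561 217.3939]
stud proj [240.987  219.2011] [244.6666 219.7648]
```

View pics/gz.png

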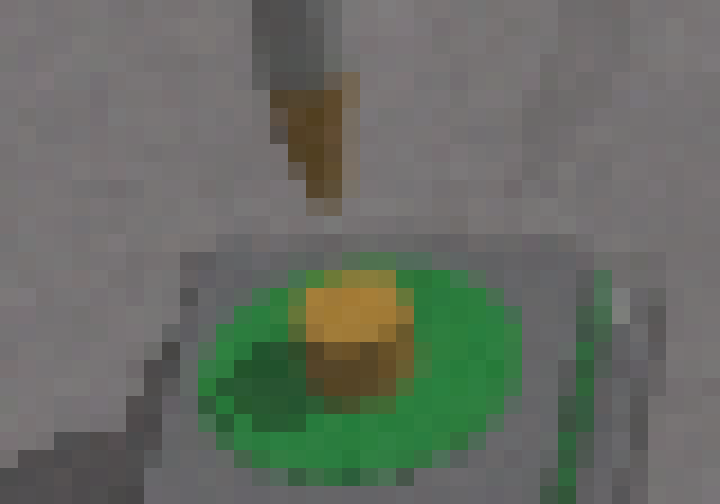

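```bash
cat > f.py <<'E'
import sys
from h import *
np.set_printoptions(precision=4,suppress=True)
n=int(sys.argv[1]) if len(sys.argv)>1 else 6
F=[]
for i in range(n):
    c=env.read_camera('scene');s=env.get_state();F.append(s['wrist_force'])
F=np.array(F);print('t',s['clock'],'tcp',s['tcp_pos'],'F',F.mean(0),'sd',F.std(0),'gap',s['finger_gap'])
if len(sys.argv)>3:
    r,k=int(sys.argv[3]),int(sys.argv[4])
    cv2.imwrite('pics/'+sys.argv[2],cv2.resize(c['pixels'][r:r+34,k:k+40,::-1],None,fx=15,fy=15,interpolation=cv2.INTER_NEAREST))
E
python3 d.py .5652 -.0578 .188 67.4; python3 f.py 5; python3 -m creep '{"hand":[10,10,10,10,10],"delta_pos":[[0.0007,-0.0019,0.01],[0,0,0.009],[0,0,0],[0,0,0],[0,0,0]],"turn":[0,0,0,0,0]}' 60; python3 f.py 6 g1.png 222 200
```

```text
t 7.95 tcp [ 0.5664 -0.059   0.2031] az 67.31 tilt z [-0.     -0.0001 -1.    ] F [ 0.9714 -0.7092 -1.2987] gap 0.0171 q [-0.2447  0.3162 -0.0464  1.2083 -0.0001  1.722 ]
world d [-0.0012  0.0012 -0.0151] in current tool/.8 [ 0.0008 -0.0019  0.0188] in target-yaw tool/.8 [ 0.0008 -0.0019  0.0188] turn units -0.017658177517893135
t 8.2 tcp [ 0.5664 -0.059   0.2031] F [-0.2315 -0.0511 -0.7138] sd [0.4825 0.6266 0.4263] gap 0.01736471056572106
clock: 8.62
tcp_pos: [0.5651, -0.0578, 0.1876]
orientation: [-0.0, 0.832, 0.554, -0.0]
wrist_force: [-0.3, 0.9, -1.4]
finger_gap: 0.0175
t 8.9167 tcp [ 0.5654 -0.058   0.1881] F [-0.118   0.039  -1.2024] sd [0.3312 0.4659 0.5943] gap 0.01741192284851891
```

View pics/g1.png

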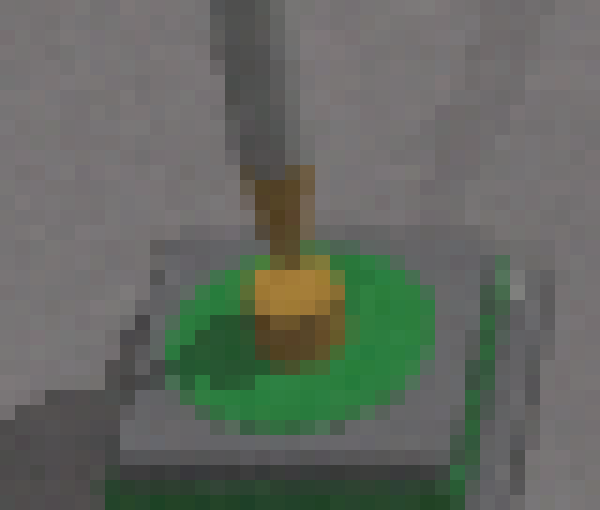

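```bash
python3 -m creep '{"hand":[10,10,10,10,10],"delta_pos":[[0.0014,-0.0006,0],[0,0,0.003],[0,0,0.004],[0,0,0],[0,0,0]],"turn":[0,0,0,0,0]}' 60; python3 f.py 6 g2.png 222 200;python3 -m creep '{"hand":[10,10,10,10,10],"delta_pos":[[0,0,0.002],[0,0,0.001],[0,0,0],[0,0,0],[0,0,0]],"turn":[0,0,0,0,0]}' 60; python3 f.py 8 g3.png 222 200
```

```text
clock: 9.33
tcp_pos: [0.565, -0.0566, 0.1819]
orientation: [-0.0, 0.832, 0.554, -0.0]
wrist_force: [0.0, 0.4, -1.9]
finger_gap: 0.0169
t 9.6333 tcp [ 0.5652 -0.0567  0.1823] F [-0.0242 -0.0125 -1.4742] sd [0.4893 0.3404 0.4757] gap 0.01723845829321615
clock: 10.05
tcp_pos: [0.5654, -0.0568, 0.1801]
orientation: [0.0, 0.832, 0.554, 0.0]
wrist_force: [-0.0, 0.5, 0.8]
finger_gap: 0.0175
t 10.45 tcp [ 0.5653 -0.0568  0.18  ] F [0.5326 0.0531 0.053 ] sd [0.3991 0.5727 0.6035] gap 0.017068247630914295
```

View pics/g3.png

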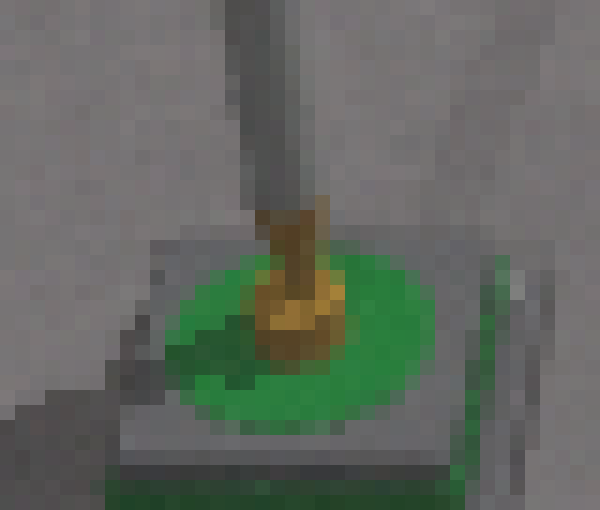

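```bash
python3 -m creep '{"hand":[10,10,10,10,10],"delta_pos":[[0,0,0.002],[0,0,0.0025],[0,0,0],[0,0,0],[0,0,0]],"turn":[0,0,0,0,0]}' 60; python3 f.py 12 g4.png 222 200
```

```text
clock: 10.87
tcp_pos: [0.5653, -0.0567, 0.1764]
orientation: [0.0, 0.832, 0.554, 0.0]
wrist_force: [0.4, -0.2, 1.6]
finger_gap: 0.0174
t 11.4667 tcp [ 0.5653 -0.0567  0.1763] F [ 0.7441 -0.2542  1.0559] sd [0.5232 0.4092 0.4285] gap 0.01758800560989738
```

View pics/g4.png

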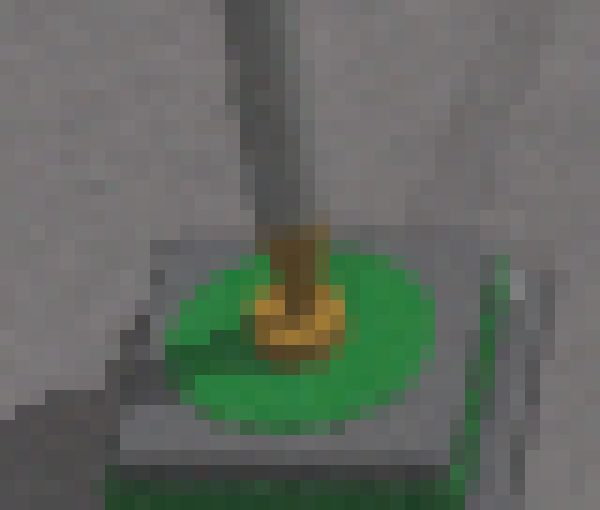

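```bash
python3 -m creep '{"hand":[10,10,10,10,10],"delta_pos":[[0,0,-0.015],[0,0,-0.045],[0,0,-0.045],[0,0,-0.03],[0,0,0]],"turn":[0,0,0,0,0]}' 60; python3 d.py .5015 -.2755 .284 67.4
```

```text
clock: 11.88
tcp_pos: [0.5668, -0.057, 0.2897]
orientation: [0.003, 0.832, 0.554, 0.003]
wrist_force: [1.3, 0.1, -1.0]
finger_gap: 0.0175
t 11.88 tcp [ 0.5668 -0.057   0.2897] az 67.32 tilt z [ 0.0074 -0.0018 -1.    ] F [ 1.3126  0.0595 -1.0355] gap 0.0175 q [-0.2411  0.2888  0.1276  1.402   0.      1.7256]
world d [-0.0653 -0.2185 -0.0057] in current tool/.8 [-0.2835  0.0299  0.007 ] in target-yaw tool/.8 [-0.2836  0.0296  0.0071] turn units -0.016128097565558618
```

```bash
python3 -m creep '{"hand":[10,10,10,10,10],"delta_pos":[[-0.035,0.004,0],[-0.048,0.005,0],[-0.048,0.005,0],[-0.048,0.005,0],[-0.048,0.005,0]],"turn":[0,0,0,0,0]}' 60 >/dev/null;  python3 -m creep '{"hand":[10,10,10,10,10],"delta_pos":[[-0.036,0.004,0],[-0.02,0.0018,0],[0,0,0],[0,0,0],[0,0,0]],"turn":[0,0,0,0,0]}';  python3 d.py .5015 -.2755 .212 67.4
```

```text
clock: 12.72
tcp_pos: [0.4995, -0.2739, 0.2833]
orientation: [-0.001, 0.832, 0.554, -0.0]
wrist_force: [0.3, 0.3, -1.7]
finger_gap: 0.0172
t 12.72 tcp [ 0.4995 -0.2739  0.2833] az 67.32 tilt z [-0.0015  0.0017 -1.    ] F [ 0.2803  0.261  -1.7455] gap 0.0172 q [-0.6426  0.2975  0.1241  1.3996  0.0004  1.324 ]
world d [ 0.002  -0.0016 -0.0713] in current tool/.8 [-0.001   0.0033  0.0891] in target-yaw tool/.8 [-0.001   0.0031  0.0891] turn units -0.015391763929085301
```

```bash
python3 -m creep '{"hand":[10,10,10,10,10],"delta_pos":[[-0.001,0.002,0.02],[0,0,0.035],[0,0,0.034],[0,0,0],[0,0,0]],"turn":[0,0,0,0,0]}' 25;  python3 -m creep '{"hand":[10,10,10,10,10],"delta_pos":[[0.01,0,0],[0.01,0,0],[0.01,0,0],[0,0,0],[0,0,0]],"turn":[0,0,0,0,0]}'; python3 tip.py c
```

```text
clock: 13.13
tcp_pos: [0.5003, -0.2739, 0.2119]
orientation: [-0.002, 0.832, 0.555, -0.001]
wrist_force: [0.7, 0.1, -0.4]
finger_gap: 0.0176
clock: 13.55
tcp_pos: [0.511, -0.2546, 0.2153]
orientation: [0.002, 0.832, 0.554, -0.001]
wrist_force: [-3.2, -3.3, -0.7]
finger_gap: 0.0174
t 13.65 tcp [ 0.5109 -0.2547  0.2151] az 67.31760587525245 F [-2.5817 -3.0325  1.6764] gap 0.017294883405600085
scene pen_tip [213.2 134.6] 0.73 depthpt [ 0.5032 -0.2784  0.0794]
scene pen_collar [174.6 133.1] 0.84 depthpt [ 0.5092 -0.2504  0.1974]
scene pen_grip [165.6 130. ] 0.55 depthpt [ 0.5178 -0.2472  0.2265]
top pen_collar [195.2 280.9] 0.53 depthpt [0.59   0.099  0.1003]
top pen_grip [271.9 220.2] 0.59 depthpt [0.3759 0.2747 0.0417]
crop origin 118 59
```

View pics/s_cz.png

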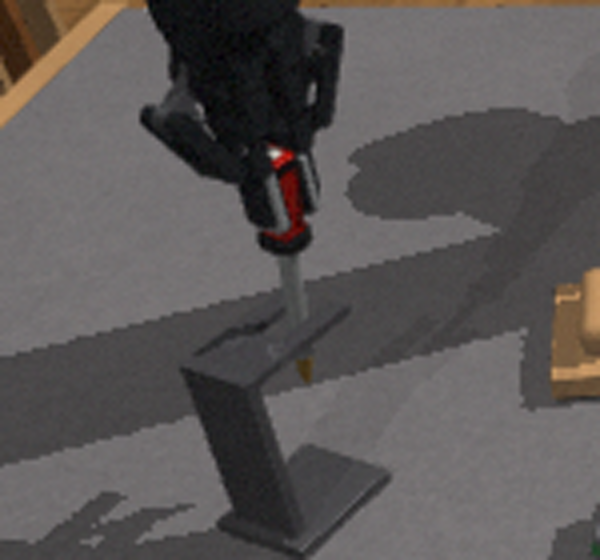

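```bash
python3 -m creep '{"hand":[10,10,10,10,10],"delta_pos":[[0.01,0,0],[0.012,0,0],[0.012,0,0],[0.012,0,0],[0.008,0,0]],"turn":[0,0,0,0,0]}' 25; python3 -m creep '{"hand":[10,10,10,10,10],"delta_pos":[[0,0,0],[0,0,0],[0,0,0],[0,0,0],[0,0,0]],"turn":[0,0,0,0,0]}'; python3 tip.py d
```

```text
clock: 14.37
tcp_pos: [0.5265, -0.2142, 0.2123]
orientation: [-0.0, 0.833, 0.554, -0.001]
wrist_force: [-2.6, -7.6, -1.2]
finger_gap: 0.0175
clock: 14.78
tcp_pos: [0.527, -0.214, 0.2131]
orientation: [-0.0, 0.832, 0.554, 0.0]
wrist_force: [-1.1, -1.6, 1.9]
finger_gap: 0.0169
t 14.8833 tcp [ 0.527  -0.2141  0.2131] az 67.30292359210438 F [-0.9173 -0.9278  1.6663] gap 0.017449636713262467
scene pen_tip [201.6 129.1] 0.76 depthpt [ 0.5241 -0.2719  0.1307]
scene pen_collar [178.6 137.3] 0.77 depthpt [ 0.5267 -0.2346  0.1976]
scene pen_grip [207.3 131.9] 0.69 depthpt [ 0.538 -0.262  0.124]
scene pen_grip [167.9 145.9] 0.57 depthpt [ 0.5325 -0.2054  0.2293]
crop origin 122 74
```

View pics/s_dz.png

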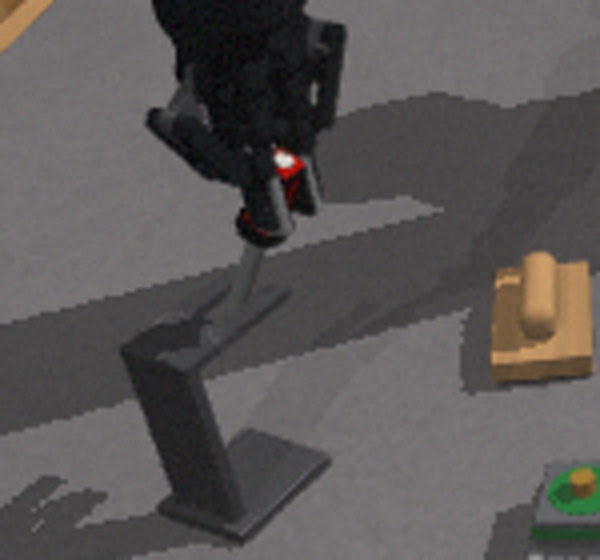

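```bash
python3 -m creep '{"hand":[10,10,10,10,10],"delta_pos":[[0,0,0],[0.007,0,-0.01],[0.014,0,-0.02],[0.014,0,-0.02],[0.014,0,-0.02]],"turn":[0,0,0,0,0]}' 60; python3 -m creep '{"hand":[10,10,10,10,10],"delta_pos":[[0.007,0,-0.01],[0.02,-0.02,-0.01],[0.028,-0.028,0],[0.028,-0.028,0],[0.028,-0.028,0]],"turn":[0,-0.5,-1,-1,-1]}' >/dev/null; python3 -m creep '{"hand":[10,10,10,10,10],"delta_pos":[[0,0,0],[0,0,0],[0,0,0],[0,0,0],[0,0,0]],"turn":[-1,-1,-1,-1,-1]}'>/dev/null; python3 -m creep '{"hand":[10,10,10,10,10],"delta_pos":[[0,0,0],[0,0,0],[0,0,0],[0,0,0],[0,0,0]],"turn":[-1,-1,-1,-1,-1]}'>/dev/null; python3 -m creep '{"hand":[10,10,10,10,10],"delta_pos":[[0,0,0],[0,0,0],[0,0,0],[0,0,0],[0,0,0]],"turn":[-1,-1,-1,-1,-1]}'>/dev/null; python3 -m creep '{"hand":[10,10,10,10,10],"delta_pos":[[0,0,0],[0,0,0],[0,0,0],[0,0,0],[0,0,0]],"turn":[-1,-1,-1,-1,-1]}';python3 d.py .45 .06 .27 190.8
```

```text
clock: 15.6
tcp_pos: [0.5421, -0.1766, 0.2695]
orientation: [-0.001, 0.832, 0.554, 0.0]
wrist_force: [0.2, 0.3, -1.3]
finger_gap: 0.0171
clock: 17.68
tcp_pos: [0.4883, -0.0689, 0.2847]
orientation: [-0.0, -0.044, 0.999, 0.001]
wrist_force: [0.4, 0.5, -2.3]
finger_gap: 0.0174
t 17.68 tcp [ 0.4883 -0.0689  0.2847] az -174.92 tilt z [-0.0008  0.0012 -1.    ] F [ 0.4123  0.4667 -2.291 ] gap 0.0174 q [-0.3038  0.1452 -0.0668  1.3599  0.0009 -0.3925]
world d [-0.0383  0.1289 -0.0147] in current tool/.8 [0.0334 0.1648 0.0186] in target-yaw tool/.8 [0.0168 0.1673 0.0184] turn units -1.1432695606216385
```

```bash
python3 -m creep '{"hand":[10,10,10,10,10],"delta_pos":[[0,0,0.005],[0.004,0.04,0.005],[0.004,0.046,0.004],[0.004,0.046,0.004],[0.004,0.035,0]],"turn":[-0.6,-0.54,0,0,0]}'>/dev/null; python3 -m creep '{"hand":[10,10,10,10,10],"delta_pos":[[0,0,0],[0,0,0],[0,0,0],[0,0,0],[0,0,0]],"turn":[0,0,0,0,0]}'; python3 tip.py e
```

```text
clock: 18.52
tcp_pos: [0.4534, 0.059, 0.2706]
orientation: [-0.0, -0.091, 0.996, -0.0]
wrist_force: [0.4, 0.6, -1.6]
finger_gap: 0.0169
t 18.6167 tcp [0.4533 0.059  0.2706] az -169.57997511837965 F [-0.3277 -0.5462 -0.7126] gap 0.017280869015548976
scene pen_tip [194.  271.3] 0.58 depthpt [0.3252 0.0556 0.016 ]
scene pen_tip [211.  273.8] 0.34 depthpt [0.4129 0.0672 0.0197]
scene pen_collar [148.6 271.5] 0.75 depthpt [0.0637 0.0431 0.0264]
scene pen_collar [244.6 342.8] 0.17 depthpt [0.5981 0.236  0.0645]
scene pen_grip [131.8 270.3] 0.96 depthpt [0.4647 0.0697 0.2828]
top pen_tip [275.4 223.3] 0.72 depthpt [0.366  0.2656 0.0411]
top pen_grip [208.8 334.9] 0.7 depthpt [ 0.5593 -0.0574  0.042 ]
crop origin 84 196
```

View pics/s_ez.png

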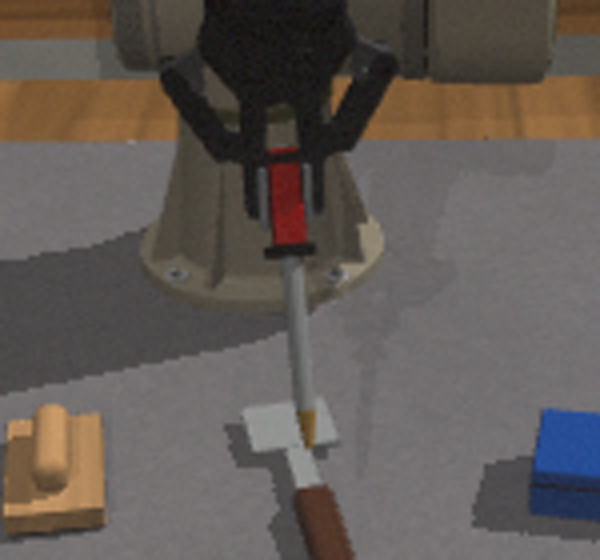

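View pics/t_e.png

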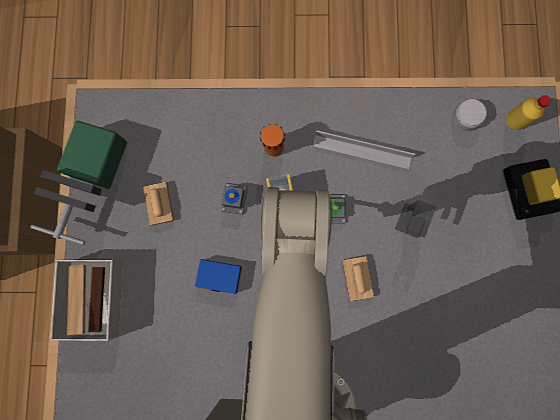

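```bash
cat > shaft.py <<'E'
import sys
from cloud import *
np.set_printoptions(precision=4,suppress=True)
cs=[snap('scene') for _ in range(4)];c=cs[0];P=np.nanmean([cloud(k) for k in cs],0)
s=env.get_state();p=s['tcp_pos'];T=rot(s['orientation']);g=p-0.008*T[:,2];tx=T[:,0]
print('t',s['clock'],'tcp',p,'grasp',g)
L=float(sys.argv[1]) if len(sys.argv)>1 else .145
# plane coordinates in pivot plane: e1=-tx (tip dir), e2=down
d=P-g; a=-(d@tx); y=d@T[:,1]; z=d@T[:,2]
hs=cv2.cvtColor(c['pixels'],cv2.COLOR_RGB2HSV)
m=(abs(y)<.02)&(np.hypot(a,z)>.04)&(np.hypot(a,z)<.118)&(z>.015)&(abs(a)<.11)
k=np.stack([a[m],z[m]],1); print('n',m.sum())
for it in range(3):
    mu=np.median(k,0);mu=k.mean(0);u,sv,vt=np.linalg.svd(k-mu);dv=vt[0]*np.sign(vt[0][1]);r=(k-mu)@np.array([-dv[1],dv[0]]);k=k[abs(r)<max(.004,2*r.std())]
th=np.degrees(np.arctan2(dv[0],dv[1]));n=np.array([dv[1],-dv[0]]); # n: toward +a side
off=mu@n
print('tilt deg',th,'front line offset from grasp along normal',off,'(expect about +.006 if axis passes grasp, camera on +a side)','rms',r.std(),'y mean',np.nanmean(y[m]))
tp=g+L*(np.sin(np.radians(th))*(-tx)+np.cos(np.radians(th))*T[:,2])
print('tip via grasp+L',tp,'proj',proj(c,tp),'axis dir(handle)',-(tp-g)/L)
E
python3 shaft.py .145; python3 - <<'E'
from h import *
c=snap('scene');print(c['pixels'].shape)
cv2.imwrite('pics/e2.png',cv2.resize(c['pixels'][176:206,250:290,::-1],None,fx=15,fy=15,interpolation=cv2.INTER_NEAREST))
E
```

```text
t 19.1167 tcp [0.453  0.0598 0.2707] grasp [0.453  0.0598 0.2787]
n 189
tilt deg 31.148678611056788 front line offset from grasp along normal 0.010146236330911109 (expect about +.006 if axis passes grasp, camera on +a side) rms 0.0013529456474933588 y mean 0.000788517195933544
tip via grasp+L [0.5268 0.0735 0.1546] proj [194.4187 272.4585] axis dir(handle) [-0.5086 -0.0943  0.8558]
(420, 560, 3)
```

View pics/e2.png

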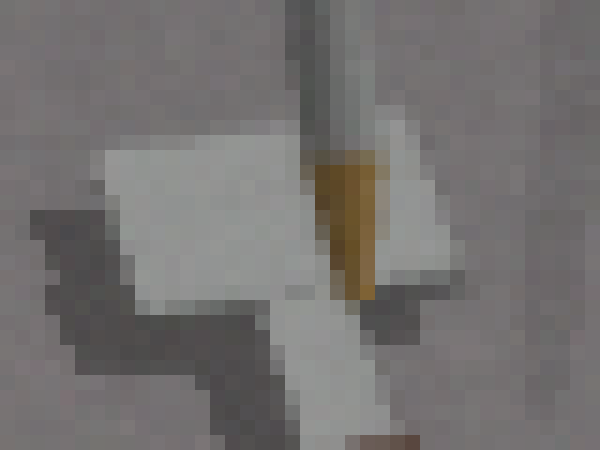

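```bash
cat > tip3.py <<'E'
import sys
from cloud import *
np.set_printoptions(precision=4,suppress=True)
def run(tiprc=None,half=.02):
    cs=[snap('scene') for _ in range(5)];c=cs[0];P=np.nanmean([cloud(k) for k in cs],0)
    s=env.get_state();p=s['tcp_pos'];T=rot(s['orientation']);g=p-0.008*T[:,2]
    d=P-g;a=-(d@T[:,0]);y=d@T[:,1];z=d@T[:,2]
    rr=np.hypot(a,z)
    m=(abs(y)<half)&(rr>.045)&(rr<.125)&(z>.02)&(abs(a)<.11)
    k=P[m]
    for it in range(4):
        mu=k.mean(0);_,_,vt=np.linalg.svd(k-mu);dv=vt[0]*np.sign(-vt[0][2])
        e=(k-mu)-np.outer((k-mu)@dv,dv);n=np.linalg.norm(e,axis=1);k=k[n<.0075]
    o=np.array(c['origin']);w=o-mu;w-=w@dv*dv;w/=np.linalg.norm(w)
    mu=mu-.0047*w
    print('t',round(s['clock'],2),'tcp',p,'n',len(k),'dir',dv,'tool-plane tilt',np.degrees(np.arctan2(-dv@T[:,0],dv@T[:,2])),'side tilt',np.degrees(np.arcsin(dv@T[:,1])))
    q=mu-g;print(' axis at grasp height: a,y',(lambda x:(-(x@T[:,0]),x@T[:,1]))(q-dv*(q@T[:,2])/(dv@T[:,2])))
    if tiprc is not None:
        o,r=ray(c,tiprc);r/=np.linalg.norm(r)
        A=np.stack([dv,-r],1);t=np.linalg.lstsq(A,o-mu,rcond=None)[0]
        tp=mu+t[0]*dv;tq=o+t[1]*r;print(' tip axis',tp,'ray',tq,'gap',np.linalg.norm(tp-tq))
        v=(tp-p);print(' tip rel tcp: a,y,z',-(v@T[:,0]),v@T[:,1],v@T[:,2],'axis at tcp+.. dist tip to grasp-foot',np.linalg.norm(tp-g))
    return c
if __name__=='__main__':
    run((float(sys.argv[1]),float(sys.argv[2])) if len(sys.argv)>2 else None)
E
python3 tip3.py 195.3 273.6
```

```text
t 19.42 tcp [0.453  0.0598 0.2707] n 183 dir [ 0.5083  0.0947 -0.8559] tool-plane tilt 31.137389544155226 side tilt 0.024721685824145738
 axis at grasp height: a,y (np.float64(0.006189591576847591), np.float64(0.001113096962029648))
 tip axis [0.532  0.0757 0.1556] ray [0.5319 0.0764 0.1557] gap 0.0007272784595277412
 tip rel tcp: a,y,z 0.08051081124552081 0.0011751124966720358 0.1150221112288593 axis at tcp+.. dist tip to grasp-foot 0.14702996792490144
```

```bash
python3 -m creep '{"hand":[10,10,10,10,10],"delta_pos":[[-0.02,0.008,0.02],[-0.0232,0.008,0.025],[0,0,0.0229],[0,0,0],[0,0,0]],"turn":[0,0,0,0,0]}' 60 >/dev/null; python3 -m creep '{"hand":[10,10,10,10,10],"delta_pos":[[0,0,0],[0,0,0],[0,0,0],[0,0,0],[0,0,0]],"turn":[0,0,0,0,0]}'; python3 d.py .4847 .0787 .2164 190.43; python3 - <<'E'
from h import *
c=snap('scene')
cv2.imwrite('pics/y1.png',cv2.resize(c['pixels'][195:285,245:335,::-1],None,fx=6,fy=6,interpolation=cv2.INTER_NEAREST))
c=snap('top')
cv2.imwrite('pics/y1t.png',cv2.resize(c['pixels'][150:230,240:330,::-1],None,fx=6,fy=6,interpolation=cv2.INTER_NEAREST))
E
```

```text
clock: 20.25
tcp_pos: [0.4849, 0.0786, 0.2171]
orientation: [0.001, -0.091, 0.996, -0.0]
wrist_force: [0.7, 0.9, -1.8]
finger_gap: 0.0169
t 20.25 tcp [0.4849 0.0786 0.2171] az -169.5 tilt z [ 0.0013 -0.0001 -1.    ] F [ 0.6948  0.8607 -1.8078] gap 0.0169 q [-0.0029  0.1602 -0.2149  1.1944 -0.0001 -0.1861]
world d [-0.0002  0.0001 -0.0007] in current tool/.8 [0.0002 0.0002 0.0009] in target-yaw tool/.8 [0.0002 0.0002 0.0009] turn units 0.013671116133059514
```

View pics/y1.png

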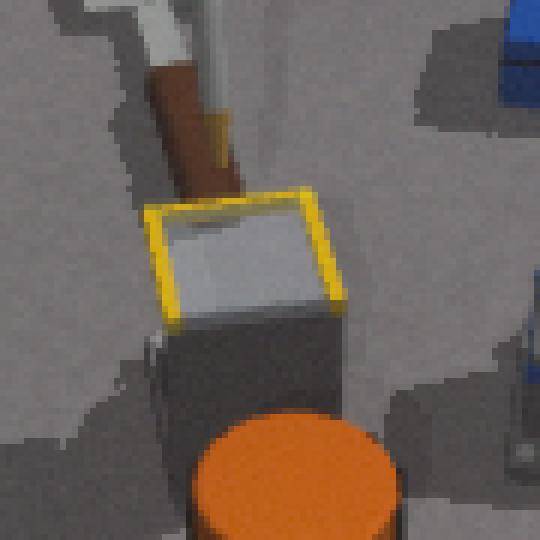

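View pics/y1t.png

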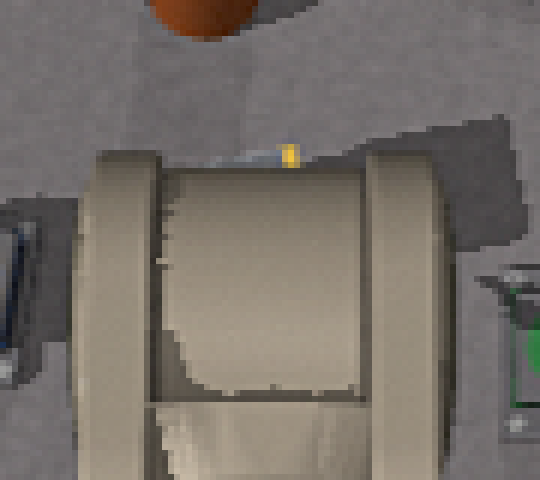

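```bash
python3 - <<'E'
from h import *
c=snap('scene')
print(proj(c,(.5639,.0945,.1021)),'meas 222,281.5')
u=np.array([.9823,.1874]);v=np.array([-.1874,.9823]);O=.6095*u-.0128*v;print('origin',O)
for a,b in ((-19,-33),(-19,33),(45,-33),(45,33)):
    q=O+u*a/1000+v*b/1000; r=proj(c,(*q,.1)); print((a,b),r,'zoom xy',(r[1]+.5-245)*6,(r[0]+.5-195)*6)
E
python3 -m creep '{"hand":[10,10,10,10,10],"delta_pos":[[-0.006,0,0.01],[-0.01,0,0.016],[-0.01,0,0.017],[-0.0063,0,0.0105],[0,0,0]],"turn":[0,0,0,0,0]}' 60; python3 f.py 8; python3 d.py .5152 .0844 .165 190.43
```

```text
[222.14021214 281.4224565 ] meas 222,281.5
origin [0.60111057 0.10164686]
(-19, -33) [229.60121741 268.46069199] zoom xy 143.76415191166973 210.60730446051417
(-19, 33) [226.31881557 296.9315738 ] zoom xy 314.58944280063724 190.9128934067017
(45, -33) [248.45802751 272.34567285] zoom xy 167.07403710840288 323.7481650831039
(45, 33) [244.81664988 302.49527615] zoom xy 347.97165691948 301.8998993093953
clock: 20.82
tcp_pos: [0.5098, 0.0835, 0.171]
orientation: [-0.002, -0.092, 0.996, 0.0]
wrist_force: [-0.3, 0.1, -2.3]
finger_gap: 0.017
t 21.2167 tcp [0.5103 0.0834 0.1743] F [ 0.22   -0.1537 -1.216 ] sd [0.5397 0.4703 0.4545] gap 0.017857326533088393
t 21.22 tcp [0.5103 0.0834 0.1743] az -169.48 tilt z [ 0.0013 -0.     -1.    ] F [ 1.1041 -0.2423 -1.4763] gap 0.0179 q [ 0.0067  0.2321 -0.2326  1.1048 -0.0001 -0.1768]
world d [ 0.0049  0.001  -0.0093] in current tool/.8 [-0.0063  0.0001  0.0116] in target-yaw tool/.8 [-0.0063  0.0001  0.0116] turn units 0.01704205194569113
```

```bash
python3 -m creep '{"hand":[10,10,10,10,10],"delta_pos":[[-0.0033,0,0.0058],[-0.003,0,0.0058],[-0.0014,0,0.002],[0,0,0],[0,0,0]],"turn":[0,0,0,0,0]}' 60; python3 f.py 10; python3 d.py .518 .0849 .1609 190.43
```

```text
clock: 21.63
tcp_pos: [0.5163, 0.0845, 0.1627]
orientation: [0.0, -0.092, 0.996, -0.0]
wrist_force: [0.3, -0.8, 0.7]
finger_gap: 0.0173
t 22.1333 tcp [0.5162 0.0845 0.1628] F [-0.0284 -0.1634  0.6904] sd [0.5058 0.3946 0.4016] gap 0.017267571650049923
t 22.13 tcp [0.5162 0.0845 0.1628] az -169.49 tilt z [ 0.0002 -0.0001 -1.    ] F [0.125  0.1035 0.978 ] gap 0.0173 q [ 0.0088  0.2515 -0.2366  1.0825 -0.0001 -0.1746]
world d [ 0.0018  0.0004 -0.0019] in current tool/.8 [-0.0023  0.0001  0.0023] in target-yaw tool/.8 [-0.0023  0.0001  0.0023] turn units 0.01588662961062255
```

```bash
python3 -m creep '{"hand":[10,10,10,10,10],"delta_pos":[[-0.0017,0,0.0025],[0,0,0],[0,0,0],[0,0,0],[0,0,0]],"turn":[0,0,0,0,0]}' 60; python3 f.py 12 y2.png 215 265
```

```text
clock: 22.55
tcp_pos: [0.5176, 0.0848, 0.1608]
orientation: [0.0, -0.092, 0.996, -0.0]
wrist_force: [-0.6, -1.0, 1.4]
finger_gap: 0.0174
t 23.15 tcp [0.5175 0.0848 0.1607] F [-0.5567 -0.2347  1.4646] sd [0.4062 0.448  0.5595] gap 0.017741842640829827
```

View pics/y2.png

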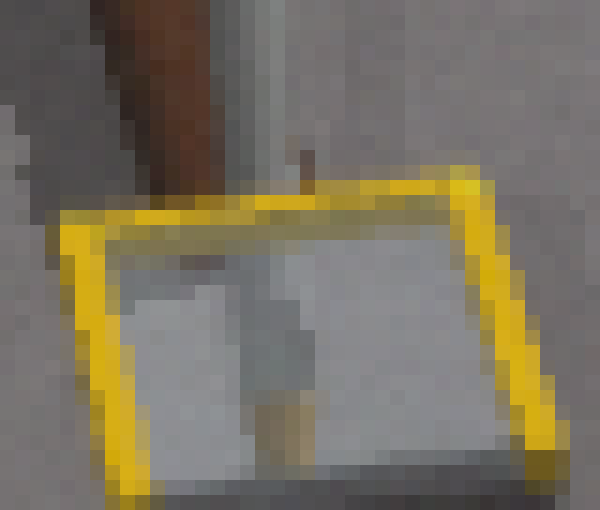

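```bash
python3 - <<'E'
from h import *
c=snap('scene')
for q in ((.5942,.1003,.05),(.597,.1008,.0459),(.597,.1058,.0459)):
    r=proj(c,q);print(q,r,'zoom',(r[1]+.5-265)*15,(r[0]+.5-215)*15)
# shaft axis predicted
dv=np.array([.5083,.0947,-.8559])
for t in (.02,.04,.06,.08):
    q=np.array([.597,.1008,.0459])-dv*t;r=proj(c,q);print(t,'zoom',(r[1]+.5-265)*15,(r[0]+.5-215)*15)
E
```

```text
(0.5942, 0.1003, 0.05) [247.60637667 283.89699058] zoom 290.95485872902117 496.5956500466308
(0.597, 0.1008, 0.0459) [249.71515593 284.10415344] zoom 294.0623016042173 528.2273388908734
(0.597, 0.1058, 0.0459) [249.73332836 286.23850362] zoom 326.07755435005004 528.4999254418844
0.02 zoom 282.0532219728531 402.58840134946297
0.04 zoom 269.9868037936068 276.3495881758459
0.06 zoom 257.86263543086136 149.50659284003137
0.08 zoom 245.68030129935124 22.05506749082417
```

```bash
python3 -m creep '{"hand":[10,10,10,10,10],"delta_pos":[[0.003,0,-0.005],[0.014,0,-0.0235],[0.014,0,-0.0235],[0.014,0,-0.0235],[0,0,0]],"turn":[0,0,0,0,0]}' 60; python3 -m creep '{"hand":[10,10,10,10,10],"delta_pos":[[0,0.03,0],[0,0.045,0],[0,0.045,0],[0,0.045,0],[0,0.045,0]],"turn":[0,0,0,0,0]}' >/dev/null; python3 -m creep '{"hand":[10,10,10,10,10],"delta_pos":[[0,0.02,0],[0,0,0],[0,0,0],[0,0,0],[0,0,0]],"turn":[0.9,1,1,1,0]}'; python3 d.py .4727 .2626 .155 171;
```

```text
clock: 23.62
tcp_pos: [0.4814, 0.0782, 0.2243]
orientation: [0.001, -0.092, 0.996, -0.0]
wrist_force: [0.9, 0.2, -0.9]
finger_gap: 0.0176
clock: 24.45
tcp_pos: [0.448, 0.2594, 0.22]
orientation: [-0.001, 0.079, 0.997, -0.0]
wrist_force: [-0.1, 0.4, -0.8]
finger_gap: 0.0172
t 24.45 tcp [0.448  0.2594 0.22  ] az 170.93 tilt z [-0.0017 -0.0006 -1.    ] F [-0.0686  0.4313 -0.7855] gap 0.0172 q [ 0.3697  0.2117 -0.1439  1.217   0.0001  0.5279]
world d [ 0.0247  0.0032 -0.065 ] in current tool/.8 [-0.03    0.0089  0.0811] in target-yaw tool/.8 [-0.0299  0.0088  0.0812] turn units -0.01318063501254869
```

```bash
python3 -m creep '{"hand":[10,10,10,10,10],"delta_pos":[[-0.02,0.0088,0.02],[-0.01,0,0.03],[0,0,0.0312],[0,0,0],[0,0,0]],"turn":[0,0,0,0,0]}' 25; python3 -m creep '{"hand":[10,10,10,10,10],"delta_pos":[[-0.015,0,0],[-0.015,0,0],[-0.012,0,0],[-0.012,0,0],[-0.012,0,0]],"turn":[0,0,0,0,0]}'; python3 d.py .5631 .2483 .155 171; python3 tip.py f
```

```text
clock: 24.87
tcp_pos: [0.4718, 0.2616, 0.1545]
orientation: [-0.002, 0.078, 0.997, -0.001]
wrist_force: [0.1, 0.0, -0.3]
finger_gap: 0.0169
clock: 25.28
tcp_pos: [0.5257, 0.2544, 0.1579]
orientation: [-0.0, 0.078, 0.997, 0.001]
wrist_force: [-5.2, 0.4, 1.8]
finger_gap: 0.0171
t 25.28 tcp [0.5257 0.2544 0.1579] az 171.07 tilt z [-0.0008  0.0016 -1.    ] F [-5.206   0.3935  1.8355] gap 0.0171 q [ 0.3124  0.3673 -0.0866  1.1173  0.0018  0.4682]
world d [ 0.0374 -0.0061 -0.0029] in current tool/.8 [-0.0473 -0.0003  0.0035] in target-yaw tool/.8 [-0.0473 -0.0002  0.0036] turn units 0.013991468014762632
t 25.3833 tcp [0.5271 0.2541 0.1573] az 170.9969767851689 F [-2.1361  1.1622 -0.657 ] gap 0.017051400372052158
scene pen_tip [311.2 167.7] 0.45 depthpt [ 0.7656 -0.1335  0.029 ]
scene pen_collar [202.6 349.6] 0.7 depthpt [0.5429 0.2505 0.1437]
scene pen_grip [191.5 356.3] 0.63 depthpt [0.5365 0.2639 0.17  ]
top pen_tip [208.2 332.8] 0.44 depthpt [ 0.5615 -0.0515  0.0393]
crop origin 143 280
```

View pics/s_fz.png

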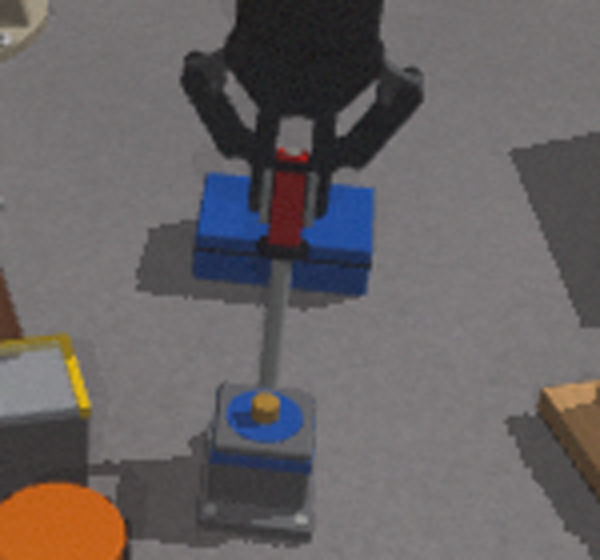

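Pushing on; the pen is coming upright against the blue block's front face. Go the remaining ~36 mm, then back off a few mm, rise and check the tilt.

```bash
python3 -m creep '{"hand":[10,10,10,10,10],"delta_pos":[[-0.011,0,0.001],[-0.011,0,0],[-0.011,0,0],[-0.009,0,0],[-0.003,0,0]],"turn":[0,0,0,0,0]}' 25; python3 -m creep '{"hand":[10,10,10,10,10],"delta_pos":[[0,0,0],[0,0,0],[0.006,0,0],[0.006,0,0],[0,0,0]],"turn":[0,0,0,0,0]}'; python3 -m creep '{"hand":[10,10,10,10,10],"delta_pos":[[0,0,-0.03],[0,0,-0.04],[0,0,-0.03],[0,0,0],[0,0,0]],"turn":[0,0,0,0,0]}' 60;python3 -m creep '{"hand":[10,10,10,10,10],"delta_pos":[[0,0,0],[0,0,0],[0,0,0],[0,0,0],[0,0,0]],"turn":[0,0,0,0,0]}' 60; python3 tip3.py; python3 tip.py g
```

```text
clock: 26.1
tcp_pos: [0.5607, 0.2484, 0.1551]
orientation: [-0.001, 0.078, 0.997, 0.0]
wrist_force: [-7.0, 1.8, 3.8]
finger_gap: 0.0175
clock: 26.52
tcp_pos: [0.5512, 0.2501, 0.1556]
orientation: [0.001, 0.078, 0.997, -0.0]
wrist_force: [-0.2, 0.2, -1.3]
finger_gap: 0.0175
clock: 26.93
tcp_pos: [0.5529, 0.2503, 0.2374]
orientation: [0.003, 0.078, 0.997, 0.001]
wrist_force: [-0.5, 0.4, -2.3]
finger_gap: 0.0172
clock: 27.35
tcp_pos: [0.5512, 0.2498, 0.2343]
orientation: [-0.001, 0.078, 0.997, -0.0]
wrist_force: [-0.8, -0.2, -1.6]
finger_gap: 0.0172
t 27.6 tcp [0.5515 0.2499 0.2352] n 155 dir [ 0.0097 -0.0039 -0.9999] tool-plane tilt 0.5916676328541387 side tilt -0.12421013216606662
 axis at grasp height: a,y (np.float64(0.0003335296869583438), np.float64(0.0012367183937376392))
t 27.7 tcp [0.5516 0.25   0.2353] az 171.01374056950928 F [ 0.3986  0.4348 -1.989 ] gap 0.016991318364428885
scene pen_tip [219.4 347.6] 0.65 depthpt [0.5562 0.2478 0.1052]
scene pen_collar [178.1 354.4] 0.75 depthpt [0.5625 0.2516 0.2222]
scene pen_collar [260.6 435.8] 0.16 depthpt [0.6042 0.4538 0.0223]
scene pen_grip [166.9 354.6] 0.78 depthpt [0.5617 0.2496 0.2492]
scene pen_grip [262.8 347.1] 0.28 depthpt [0.6242 0.2458 0.0321]
crop origin 120 283
```

View pics/s_gz.png

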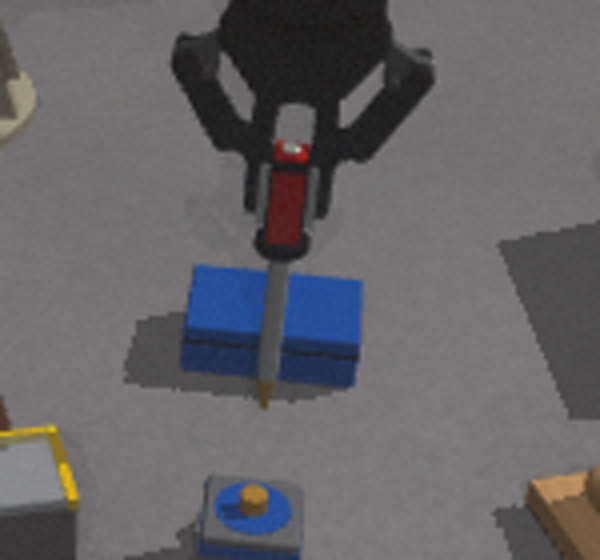

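```bash
python3 - <<'E'
from h import *
c=snap('scene')
cv2.imwrite('pics/b1.png',cv2.resize(c['pixels'][210:255,330:370,::-1],None,fx=12,fy=12,interpolation=cv2.INTER_NEAREST))
print(proj(c,(.5963,.2432,.067)))
E
python3 tip3.py 221.3 348.6
```

```text
[243.27137487 345.98486632]
t 28.3 tcp [0.5515 0.25   0.2353] n 158 dir [ 0.0075 -0.0038 -1.    ] tool-plane tilt 0.45074798403686794 side tilt -0.14315847005081267
 axis at grasp height: a,y (np.float64(0.0005763880594093272), np.float64(0.001417994543135895))
 tip axis [0.5534 0.2507 0.0973] ray [0.5535 0.2511 0.0973] gap 0.00038883303149635603
 tip rel tcp: a,y,z 0.0017248084297389662 0.0010532493928248983 0.1379757673889669 axis at tcp+.. dist tip to grasp-foot 0.14598975636393316
```

View pics/b1.png

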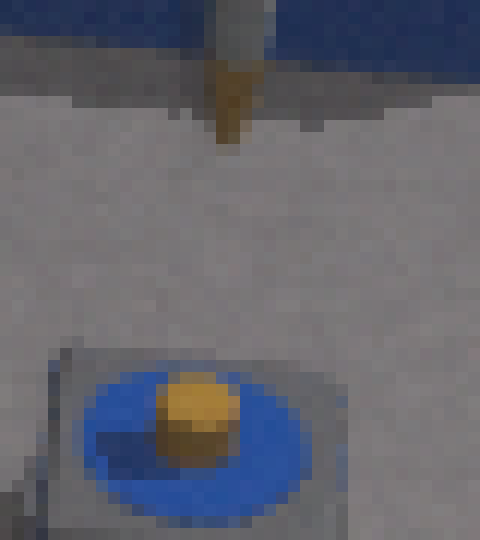

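```bash
python3 d.py .5944 .2423 .212 171
```

```text
t 28.3 tcp [0.5515 0.25   0.2353] az 171.01 tilt z [ 0.0001 -0.0001 -1.    ] F [ 0.0323 -0.4492 -1.0856] gap 0.0171 q [ 0.2931  0.3753  0.1176  1.3131 -0.0001  0.4499]
world d [ 0.0429 -0.0077 -0.0233] in current tool/.8 [-0.0544 -0.0011  0.0292] in target-yaw tool/.8 [-0.0544 -0.0011  0.0292] turn units 0.002580427458997292
```

```bash
python3 -m creep '{"hand":[10,10,10,10,10],"delta_pos":[[-0.025,-0.0011,0],[-0.0294,0,0],[0,0,0.015],[0,0,0.0142],[0,0,0]],"turn":[0,0,0,0,0]}' 60; python3 f.py 8; python3 -m creep '{"hand":[10,10,10,10,10],"delta_pos":[[0,0,0.006],[0,0,0.006],[0,0,0],[0,0,0],[0,0,0]],"turn":[0,0,0,0,0]}' 60; python3 f.py 8 b2.png 225 328
```

```text
clock: 28.72
tcp_pos: [0.5936, 0.2417, 0.2092]
orientation: [-0.002, 0.079, 0.997, -0.001]
wrist_force: [0.1, -1.3, -1.4]
finger_gap: 0.0169
t 29.1167 tcp [0.5946 0.2425 0.2128] F [-0.009   0.0729 -1.1225] sd [0.3728 0.2979 0.4577] gap 0.017248982240945548
clock: 29.53
tcp_pos: [0.5944, 0.2423, 0.2025]
orientation: [0.0, 0.078, 0.997, 0.0]
wrist_force: [0.8, 0.8, 0.2]
finger_gap: 0.017
t 29.9333 tcp [0.5944 0.2423 0.2024] F [ 0.4141 -0.1191  0.2642] sd [0.3869 0.5212 0.5329] gap 0.017485582306161363
```

View pics/b2.png

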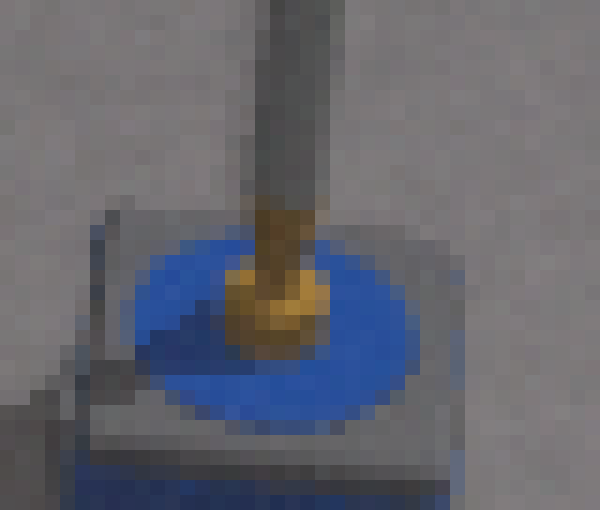

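```bash
python3 -m creep '{"hand":[10,10,10,10,10],"delta_pos":[[0,0,0.002],[0,0,0.0022],[0,0,0],[0,0,0],[0,0,0]],"turn":[0,0,0,0,0]}' 60; python3 f.py 14 b3.png 225 328; python3 -m creep '{"hand":[10,10,10,10,10],"delta_pos":[[0,0,-0.005],[0,0,-0.03],[0,0,-0.04],[0,0,-0.025],[0,0,0]],"turn":[0,0,0,0,0]}' 60;python3 d.py .5126 -.2801 .289 67.4
```

```text
clock: 30.35
tcp_pos: [0.5944, 0.2423, 0.1991]
orientation: [0.0, 0.078, 0.997, -0.0]
wrist_force: [-0.7, 0.3, 1.0]
finger_gap: 0.0173
t 31.05 tcp [0.5944 0.2423 0.199 ] F [0.7128 0.3405 1.1559] sd [0.476  0.3365 0.3183] gap 0.017601429934584443
clock: 31.47
tcp_pos: [0.5957, 0.2426, 0.284]
orientation: [0.003, 0.078, 0.997, 0.001]
wrist_force: [0.7, 0.4, -0.5]
finger_gap: 0.0175
t 31.47 tcp [0.5957 0.2426 0.284 ] az 171.01 tilt z [ 0.0065  0.0015 -1.    ] F [ 0.7491  0.3826 -0.5274] gap 0.0175 q [ 0.2622  0.443   0.3373  1.4585 -0.0003  0.419 ]
world d [-0.0831 -0.5227  0.005 ] in current tool/.8 [ 0.0005 -0.6615 -0.0078] in target-yaw tool/.8 [-0.6431  0.1552 -0.0062] turn units 20.722660588011006
```

View pics/b3.png

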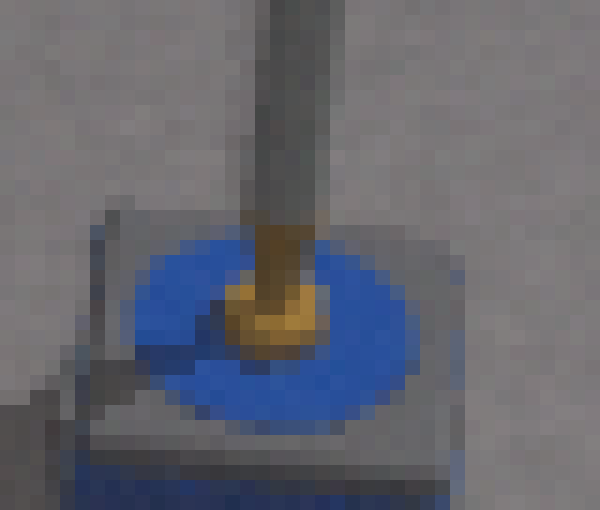

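```bash
python3 -m creep '{"hand":[10,10,10,10,10],"delta_pos":[[0,-0.03,-0.006],[0,-0.047,0],[0,-0.047,0],[0,-0.047,0],[0,-0.047,0]],"turn":[0,0,0,0,0]}' 60 >/dev/null; python3 -m creep '{"hand":[10,10,10,10,10],"delta_pos":[[0,-0.047,0],[0,-0.047,0],[0,-0.047,0],[0,-0.047,0],[0,-0.047,0]],"turn":[0,0,0,0,0]}' >/dev/null;python3 -m creep '{"hand":[10,10,10,10,10],"delta_pos":[[0,-0.047,0],[0,-0.047,0],[0,-0.047,0],[0,-0.04,0],[0,-0.02,0]],"turn":[0,0,0,0,0]}';python3 -m creep '{"hand":[10,10,10,10,10],"delta_pos":[[0,0,0],[0,0,0],[0,0,0],[0,0,0],[0,0,0]],"turn":[1,1,1,1,1]}' >/dev/null;python3 -m creep '{"hand":[10,10,10,10,10],"delta_pos":[[0,0,0],[0,0,0],[0,0,0],[0,0,0],[0,0,0]],"turn":[1,1,1,1,1]}' >/dev/null;python3 -m creep '{"hand":[10,10,10,10,10],"delta_pos":[[0,0,0],[0,0,0],[0,0,0],[0,0,0],[0,0,0]],"turn":[1,1,1,1,1]}' >/dev/null;python3 -m creep '{"hand":[10,10,10,10,10],"delta_pos":[[0,0,0],[0,0,0],[0,0,0],[0,0,0],[0,0,0]],"turn":[1,1,1,1,1]}' ;python3 d.py .5128 -.2780 .280 67.4
```

```text
clock: 32.72
tcp_pos: [0.5111, -0.2779, 0.2823]
orientation: [-0.001, 0.08, 0.997, -0.0]
wrist_force: [-0.0, -0.5, -1.3]
finger_gap: 0.0175
clock: 34.38
tcp_pos: [0.5119, -0.2741, 0.2825]
orientation: [-0.001, 0.815, 0.579, -0.001]
wrist_force: [0.3, -0.4, -2.2]
finger_gap: 0.0176
t 34.38 tcp [ 0.5119 -0.2741  0.2825] az 70.76 tilt z [-0.0023  0.0014 -1.    ] F [ 0.2526 -0.4378 -2.1649] gap 0.0176 q [-0.6296  0.3203  0.1535  1.4067 -0.0002  1.2769]
world d [ 0.0009 -0.0039 -0.0025] in current tool/.8 [-0.0043  0.0027  0.0031] in target-yaw tool/.8 [-0.0041  0.0029  0.0031] turn units 0.6723518097468514
```

```bash
python3 -m creep '{"hand":[10,10,10,10,10],"delta_pos":[[0,0,0],[-0.0041,0.0029,0],[0,0,0],[0,0,0],[0,0,0]],"turn":[0.67,0,0,0,0]}' 60; python3 d.py .5128 -.2780 .163 67.4; python3 tip3.py; python3 tip.py h
```

```text
clock: 34.8
tcp_pos: [0.5134, -0.2784, 0.2834]
orientation: [-0.0, 0.83, 0.557, -0.0]
wrist_force: [0.1, -0.4, -1.4]
finger_gap: 0.0171
t 34.8 tcp [ 0.5134 -0.2784  0.2834] az 67.71 tilt z [-0.0007  0.0004 -1.    ] F [ 0.0766 -0.3518 -1.3822] gap 0.0171 q [-0.6343  0.3253  0.1628  1.409  -0.0001  1.3255]
world d [-0.0006  0.0004 -0.1204] in current tool/.8 [ 0.0002 -0.0007  0.1505] in target-yaw tool/.8 [ 0.0002 -0.0008  0.1505] turn units 0.06206252617517407
t 35.05 tcp [ 0.5135 -0.2784  0.2838] n 169 dir [-0.0024 -0.0086 -1.    ] tool-plane tilt 0.5053389991082239 side tilt 0.05877139169078932
 axis at grasp height: a,y (np.float64(0.0002812415923013023), np.float64(-0.0011180991652598123))
t 35.15 tcp [ 0.5136 -0.2783  0.2839] az 67.67808023928119 F [-0.4492  0.1643 -1.691 ] gap 0.01738434903789361
scene pen_tip [191.6 124.9] 0.91 depthpt [ 0.514  -0.2799  0.1528]
scene pen_tip [316.1 290.6] 0.43 depthpt [0.7853 0.1183 0.0449]
scene pen_collar [151.8 113.8] 0.91 depthpt [ 0.5209 -0.2728  0.2635]
scene pen_grip [138.8 110.5] 0.9 depthpt [ 0.5203 -0.2714  0.2946]
top pen_tip [202.6 161.8] 0.59 depthpt [0.5806 0.4572 0.0233]
top pen_tip [220.4 424.5] 0.43 depthpt [ 0.509  -0.2747  0.1901]
top pen_collar [219.2 432.7] 0.56 depthpt [ 0.4978 -0.2578  0.3168]
top pen_grip [217.3 438.2] 0.49 depthpt [ 0.497  -0.2568  0.3613]
crop origin 91 39
```

View pics/s_hz.png

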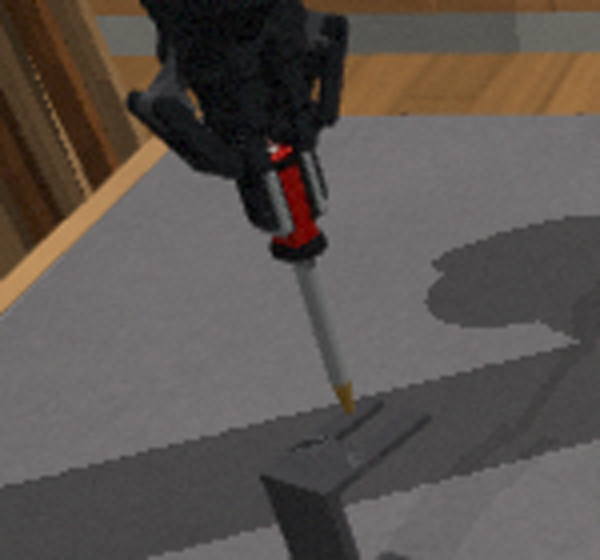

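```bash
python3 -m creep '{"hand":[10,10,10,10,10],"delta_pos":[[0,0,0.02],[0,0,0.035],[0,0,0.035],[0,0,0.035],[0,0,0.025]],"turn":[0,0,0,0,0]}' 60; python3 -m creep '{"hand":[10,10,10,10,10],"delta_pos":[[0,0,0],[0,0,0],[0,0,0],[0,0,0],[0,0,0]],"turn":[0,0,0,0,0]}';python3 f.py 6; python3 -m creep '{"hand":[10,10,10,10,10],"delta_pos":[[0,0,0.002],[0,0,0.002],[0,0,0],[0,0,0],[0,0,0]],"turn":[0,0,0,0,0]}';python3 f.py 6
```

```text
clock: 35.87
tcp_pos: [0.5127, -0.2778, 0.1614]
orientation: [-0.001, 0.831, 0.557, -0.0]
wrist_force: [-1.0, -0.3, -2.3]
finger_gap: 0.0171
clock: 36.28
tcp_pos: [0.5144, -0.279, 0.1656]
orientation: [0.001, 0.831, 0.557, 0.0]
wrist_force: [-0.6, 0.4, -2.3]
finger_gap: 0.0174
t 36.5833 tcp [ 0.5136 -0.2785  0.1641] F [ 0.1339 -0.0328 -1.2724] sd [0.3761 0.4422 0.4428] gap 0.017010138419521904
clock: 37.0
tcp_pos: [0.5135, -0.2784, 0.1605]
orientation: [-0.0, 0.831, 0.557, -0.0]
wrist_force: [-0.4, 0.3, -1.0]
finger_gap: 0.0175
t 37.3 tcp [ 0.5136 -0.2784  0.1607] F [ 0.3556  0.0877 -1.1403] sd [0.509  0.5839 0.4843] gap 0.01730313947054447
```

```bash
python3 -m creep '{"hand":[10,10,10,10,10],"delta_pos":[[0,0,0.002],[0,0,0.0015],[0,0,0],[0,0,0],[0,0,0]],"turn":[0,0,0,0,0]}' 30;python3 f.py 6;  python3 -m creep '{"hand":[10,10,10,10,10],"delta_pos":[[0,0,0.001],[0,0,0.001],[0,0,0],[0,0,0],[0,0,0]],"turn":[0,0,0,0,0]}';python3 f.py 6; python3 tip.py i
```

```text
clock: 37.72
tcp_pos: [0.5136, -0.2784, 0.1579]
orientation: [0.0, 0.831, 0.557, 0.0]
wrist_force: [-0.1, 0.8, 0.1]
finger_gap: 0.0173
t 38.0167 tcp [ 0.5136 -0.2784  0.1579] F [ 0.2986  0.1128 -0.038 ] sd [0.2336 0.3845 0.4636] gap 0.017362857015807337
clock: 38.43
tcp_pos: [0.5136, -0.2785, 0.1578]
orientation: [0.001, 0.831, 0.557, 0.0]
wrist_force: [-2.7, 1.1, 8.9]
finger_gap: 0.0175
t 38.7333 tcp [ 0.5136 -0.2785  0.1578] F [-2.5086  1.613   8.5401] sd [0.3958 0.5453 0.4427] gap 0.01721171720159545
t 38.8333 tcp [ 0.5136 -0.2785  0.1578] az 67.66880697248511 F [-2.8384  1.4804  9.2933] gap 0.01743162530556097
scene pen_tip [231.5 139.9] 0.53 depthpt [ 0.4943 -0.2842  0.0115]
scene pen_tip [233.2 141. ] 0.16 depthpt [ 0.4983 -0.2805  0.009 ]
scene pen_collar [196.3 128.3] 0.82 depthpt [ 0.5201 -0.272   0.1434]
scene pen_collar [243.3 345.1] 0.7 depthpt [0.5956 0.2413 0.0663]
scene pen_grip [187.1 126.8] 0.87 depthpt [ 0.5166 -0.2706  0.1674]
top pen_collar [221.7 420.1] 0.6 depthpt [ 0.5028 -0.2561  0.2163]
top pen_grip [223.6 424.1] 0.6 depthpt [ 0.4912 -0.2475  0.2819]
top pen_grip [199.6 233.3] 0.37 depthpt [0.584  0.2384 0.059 ]
crop origin 139 54
```

View pics/s_iz.png

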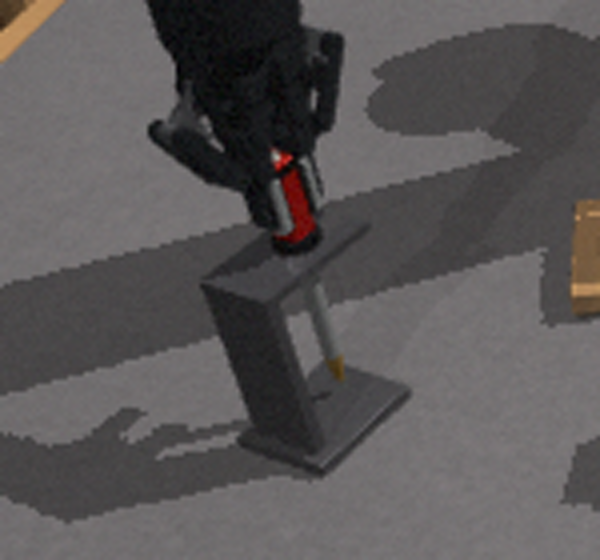

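```bash
python3 -m creep '{"hand":[10,10,30,50,50],"delta_pos":[[0,0,-0.0015],[0,0,0],[0,0,0],[0,0,0],[0,0,0]],"turn":[0,0,0,0,0]}' 20;  python3 -m creep '{"hand":[50,50,50,50,50],"delta_pos":[[0,0,0],[0,0,0],[0,0,-0.005],[0,0,-0.015],[0,0,-0.03]],"turn":[0,0,0,0,0]}'; python3 -m creep '{"hand":[50,50,50,50,50],"delta_pos":[[0,0,-0.04],[0,0,-0.04],[-0.03,0,0],[-0.045,0,0],[-0.045,0,0]],"turn":[0,0,0,0,0]}'; python3 -m creep '{"hand":[50,50,50,50,50],"delta_pos":[[0,0,0],[0,0,0],[0,0,0],[0,0,0],[0,0,0]],"turn":[0,0,0,0,0]}'; python3 tip.py j; python3 - <<'E'
from h import *
c=snap('scene')
cv2.imwrite('pics/j1.png',cv2.resize(c['pixels'][160:260,80:180,::-1],None,fx=5.5,fy=5.5,interpolation=cv2.INTER_CUBIC))
E
```

```text
clock: 39.55
tcp_pos: [0.5135, -0.2784, 0.1571]
orientation: [-0.0, 0.831, 0.557, -0.0]
wrist_force: [-0.2, -0.3, -0.3]
finger_gap: 0.0499
clock: 39.97
tcp_pos: [0.512, -0.2773, 0.1952]
orientation: [-0.003, 0.831, 0.557, -0.001]
wrist_force: [0.7, -0.3, 0.3]
finger_gap: 0.0503
clock: 40.38
tcp_pos: [0.4775, -0.3677, 0.2631]
orientation: [0.001, 0.83, 0.558, 0.0]
wrist_force: [0.8, 0.3, 0.2]
finger_gap: 0.0497
clock: 40.8
tcp_pos: [0.4775, -0.3661, 0.2615]
orientation: [-0.0, 0.83, 0.557, 0.0]
wrist_force: [-0.1, 0.2, 0.3]
finger_gap: 0.0498
t 40.9 tcp [ 0.4775 -0.3662  0.2616] az 67.75537666783617 F [0.0518 0.8094 0.284 ] gap 0.05001480347901806
scene pen_tip [229.9 139.9] 0.76 depthpt [ 0.4889 -0.2857  0.0124]
scene pen_tip [207.9 213.8] 0.34 depthpt [ 0.4013 -0.1018  0.0209]
scene pen_collar [197.2 128. ] 0.59 depthpt [ 0.5218 -0.2725  0.142 ]
scene pen_grip [187.2 123.1] 0.56 depthpt [ 0.5238 -0.2756  0.1719]
top pen_collar [224.1 418.9] 0.46 depthpt [ 0.5045 -0.2734  0.1403]
top pen_grip [219.4 421.9] 0.62 depthpt [ 0.5119 -0.2689  0.1873]
crop origin 93 11
```

View pics/j1.png

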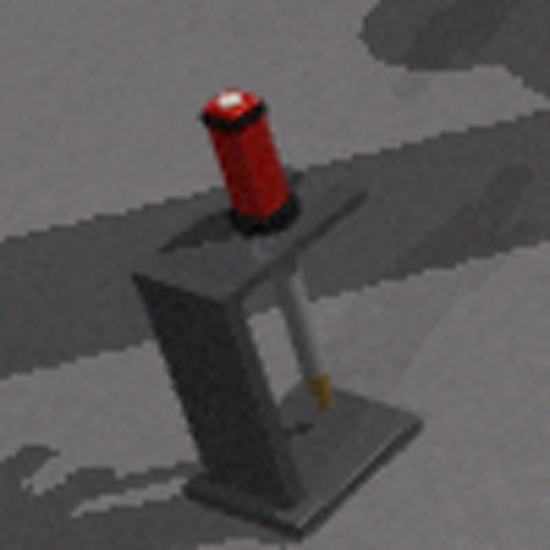

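View pics/s_j.png

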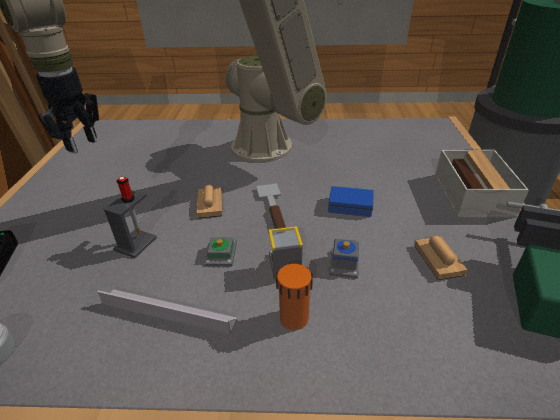

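```bash
python3 - <<'E'
from cloud import *
np.set_printoptions(precision=4,suppress=True)
for n in ('top','scene'):
    c=snap(n);P=cloud(c)
    m=(np.hypot(P[...,0]-.513,P[...,1]+.279)<.05)&(P[...,2]>.14)&(P[...,2]<.2)
    q=P[m];t=q[q[:,2]>.18];print(n,len(t),t.mean(0),rectof(t) if len(t)>3 else '')
for t in ('push_block_1','roll_holder','scraper','bit_box','angle_guide'):
    L=env.pinpoint('scene',t);print(t,[(np.round(x['location'],1),round(x['score'],2)) for x in L[:2]])
E
```

```text
top 58 [ 0.5125 -0.2764  0.1895] [ 513.1 -277.5   18.2   18.1   70.1]
scene 69 [ 0.5167 -0.2765  0.1869] [ 514.  -277.8   20.7   20.5   67.5]
push_block_1 [(array([206. , 212.5]), 0.84), (array([260.1, 438.6]), 0.65)]
roll_holder [(array([320.3, 294.4]), 0.82)]
scraper [(array([208.7, 273.8]), 0.56), (array([244.8, 343.7]), 0.33)]
bit_box [(array([205.5, 350. ]), 0.57)]
angle_guide [(array([309.1, 164.5]), 0.75), (array([259. , 437.6]), 0.73)]
```

```bash
python3 -c "
from workcell import env
s=env.get_state();print(s['clock'],s['wrist_force'],abs(s['qvel']).max());print(env.hand_in())"
```

```text
41.6 [-0.31874511 -0.14322815 -0.39616231] 0.0008091688889809653
the job is handed in; nothing more can be done
None
```

I touched all three studs in order with the pen, hung it back in the fork of its rest, and handed the job in at about 41.6 s; no verdict came back.

**Presses:** depths below are worked out from the change in wrist force, and each press was held for at least 0.6 s.

| Stud | Pen lean | Estimated depth |
|---|---|---|
| Green | upright | about 4.5 mm |
| Yellow (hooded) | about 31° | about 5 to 6 mm |
| Blue | about 0.5° | about 4.6 mm |

**Leaning the pen:** the tool only turns about its own z axis. I tilted the pen in a light grip against the rest's fork before the yellow stud, and straightened it against the front of the blue block afterwards.

**Final checks:**
- The pen hangs upright in the fork by its collar, with its top at (0.513, -0.278, 0.19), about 1 mm from where it was at the start.
- The gripper is clear of everything and the arm is still.
- In the pictures the other things on the bench look where they were at the start.

**Disagreements and limits:**
- The yellow stud was hidden from both cameras. Its place came from the block's depth outline and the pen seen through the clear hood, and the contact force fitted that.
- Before the green contact, the image put the pen tip about 3 mm lower than it was. I went by the force there.
- Some of the network's detections were plainly wrong (a pen tip reported on other objects), and I did not use them.

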